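Stand the fallen tin up and push it home in the V rest

ROBOT

A 7-joint arm with a two-finger parallel gripper is mounted at the origin on the work surface. World frame = base frame: x ahead of the robot, y to its left, z up, the work surface at z = 0. Lengths are in m, angles in rad, forces in N, time in s.
With the tool pointing down it reaches from about 0.4 to 0.85 m from the base axis. Payload 4.5 kg.
Tool frame: the origin (TCP) lies midway between the tips of the shut fingers; the grasp point (between the pads) lies 19 mm behind it; z points along the fingers, y is the direction in which the jaws open and shut (so a half turn about z gives the same grasp; the last joint's range is limited). The gripper opens to 88 mm and grips with 3 to 60 N. Pads are 18 mm wide; open, the fingers measure 123 mm over their backs; the gripper's body (75 mm by 187 mm) begins 45 mm behind the grasp point.
Start: joints at [-1.192, 0.689, -0.195, 1.565, 0.157, 0.902, -0.215], TCP at [0.211, 0.588, 0.239] pointing down, gripper open.
Joint ranges: [-3.01, 3.01], [-0.46, 2.08], [-1.47, 1.51], [0.13, 2.56], [-1, 4.14], [0.04, 2.09], [-2.66, 2.66]. Speed limits (rad/s): [2.57, 2.57, 3.14, 3.14, 3.14, 3.14, 3.14].

INTERFACE

Orientations are given as a unit quaternion [x, y, z, w].
In Python, from plant import get_state, snapshot, finish_job, regions_of gives the robot as it stands.
- The arm moves only by the tool send_rows, never from a script. Its argument "series" is a list of rows, each an object of numbers: "grip": the opening, from 0 (shut) to 1 (fully open); "dx", "dy", "dz": the shift along the tool's x, y, z in mm; "turn": the turn about the tool's z in rad. A call has 1 to 20 rows; each row shifts and turns the commanded pose from where the row before left it, along the tool's axes as they then stand; what a row does not reach is not made up. A row lasts 1/10 s, in which the tool goes at most 50 mm and 8.59 degrees, less where a joint would pass 70% of its speed; a pose out of reach is approached as far as the arm can. A call is refused whole if a number of a shift passes 50 or a number of a turn 0.15, either way. A call with a gripper value outside its range is refused whole. The fingers move at their own pace and stop on an object; "force" is the grip in N (left out, the last holds). Time passes only in rows, so rows that do not move let the fingers close. It gives the time, the measured TCP pose, the force and the opening at its end, in the units of the state.
- get_state(): the state, without advancing time (a new reading comes with each control period).
- snapshot(name): name is "scene" or "side" or "wrist"; returns a dict with "img" (400x640x3 uint8, red, green, blue), "depth" (400x640 float32, m along the optical axis (not along the pixel's ray), 0 where there is no reading), "fov_y" (degrees; the focal length in pixels is half the picture's height over the tangent of half this angle, whatever the lens; pixels are square), "cx", "cy" (the principal point, pixels), "R" (3x3) and "t" (3): a world point X has camera coordinates R X + t. Camera axes: x right, y down, z forward; pixel columns grow to the right and rows downward; lengths in m; the calibration is good to about 2 mm. A picture is of the moment at which its call begins.
- finish_job(): hands the job in, once; it reports no verdict.
Trained networks look in a picture, given as the dict that the camera call returned (one of the last four; its "shot" number tells which), for a name from the list of things; names that differ only in an ending like _2 or _b are one class to them, and where a whole thing is asked for, a point or a joint stands for the part that bears it (a point fixed in the world has none). Each returns a list of dicts, best first, with "score" (0 to 1); they miss things now and then, are a little off and sometimes report something else, mostly with a low value. They report only what shows in the picture. A call takes as long as a camera call. They do not tell look-alikes from the thing itself.
- regions_of(picture, target): "pixels" (400x640 bool, what is visible of it) and "extent" ([left, top, right, bottom] in pixels, round what is visible of it).
The state is a dict: "clock": time; "q": joint angles; "qd": joint speeds; "joint_torque": joint torques, N m; "tool_pos": TCP position; "eef_rot": TCP orientation; "contact_force": force on the tool from outside, world axes, zero at the start; "moment": the same for the moment, N m; "opening": opening from 0.0 (shut) to 1.0 (fully open).
Only numpy, scipy, OpenCV 4.12 (cv2) and the standard library are available. Lean on these libraries where they do the work, as an engineer would, in place of code of your own. Each camera call takes 0.05 s, during which the arm holds its last target.

TASK

The round tin has fallen over. Stand it up, cap on top, on the bare stool top and let go of it; then take it again, set it upright on the base plate of the V-shaped teak rest, well short of the V, and push it along the plate until it sits centred against both faces of the V. Leave it standing there and do not disturb the comb, the pin cup or the bangle stack.

Things in the scene. Friction and masses are not known exactly. Their poses are not given: they have to be found in the camera images.
- tin_centre (a point): Centre of the plain aluminium tin, 50 mm from either end, on its axis. Tin 100 mm long, about 0.2 kg: body 52 mm diameter x 82 mm with flat bottom, then a steel cap 38 mm diameter x 18 mm. z axis: bottom to cap. Starts lying on the stool top (axis 26 mm up), cap roughly towards the robot, up to 45 degrees either side; rolls. Stood on the stool its centre is 50 mm up, on the base plate 60 mm.
- seat (a point): Point on the rest's base plate (10 mm above the stool top) where the axis of the fully home tin passes, touching both faces. +x points level into the V, roughly away from the robot (up to 20 degrees off), z up. The V opens to -x, symmetrical about x: its faces meet square at x = +36.8 mm and run back and outwards at 45 degrees to x = -7, y = +-44 mm. A tin stood at x = -45 mm is short of the V.
- rest_left: Upright teak board of the V on its left (+y of seat) side: 62 mm long, 12 mm thick, 50 mm high above the base plate; origin at the centre of its underside.
- rest_right: Upright teak board of the V on its right (-y of seat) side: 62 mm long, 12 mm thick, 50 mm high above the base plate; origin at the centre of its underside.
- rest: The pale teak rest, fixed to the stool: a base plate 10 mm thick, 130 mm wide (y +-65 mm), x from -90 to +60 mm, with two upright boards on it forming the V. Origin on the stool top straight below seat, same axes as seat. Rest and tin lie one left, one right of the robot's centre line, either way round; the stool top midway between them (y = 0) and nearer the robot, around x = 0.45 m, is bare.
- comb: Bystander: black wide-tooth comb lying flat, 180 x 42 x 6 mm; origin at the centre of its underside, x along it. Comb, cup and bangles are in any order at the far left, far right and beyond the work.
- cup: Bystander: stainless steel bobby pin cup, 72 mm in diameter, 75 mm high (pins to 90 mm); origin at the centre of its underside. Leave alone.
- bangles: Bystander: stack of glass bangles, 75 mm in diameter, 48 mm high; origin at the centre of its underside. Leave alone.
Things that resemble listed ones, but are neither listed nor needed, are in the scene too. Leave any pink or red look-alike of the part that bears tin_centre alone.

How it is judged:
On the way, in this order (a step that is already met when the one before it is completed fails the run):
1. the tin stands upright on the bare stool top, cap up, let go and at rest (angle between tin_centre's own z axis and vertical below 0.06 rad and height (world z) of tin_centre between 0.046 and 0.0545 m and contact force between the fingers and tin below 0.05 N and linear speed of tin below 0.02 m/s), for 0.2 s.
2. the tin stands upright on the rest's base plate, at least 15 mm short of home (angle between tin_centre's own z axis and vertical below 0.1 rad and x of tin_centre in the frame of seat below -0.015 m and height (world z) of tin_centre between 0.0565 and 0.0645 m and contact force between tin and rest above 0.2 N), for 0.1 s.
3. the upright tin slides along the base plate into the V (angle between tin_centre's own z axis and vertical below 0.12 rad and x of tin_centre in the frame of seat between -0.013 and -0.002 m and height (world z) of tin_centre between 0.0565 and 0.0635 m), for 0.02 s.
At the end, for the whole second after the job is handed in: The tin stands upright (within 3 degrees), cap up, on the rest's base plate with its axis within 2 mm of the home point where it touches both faces of the V, let go and at rest (horizontal distance between tin_centre and seat below 0.002 m and angle between tin_centre's own z axis and vertical below 0.05 rad and height (world z) of tin_centre between 0.057 and 0.064 m and contact force between the fingers and tin below 0.05 N and linear speed of tin below 0.02 m/s).
It fails at once if the comb, the pin cup or the bangle stack is moved by more than 20 mm (distance of any of comb, cup, bangles from where it was at the start of the episode above 0.02 m).
It also fails if it takes over 66 s, if anything falls off the work surface, if the arm or the gripper's body presses on something with over 40 N, if the wrist force passes 120 N, or if a joint passes its speed limit or range.

## Working session

There is one attempt and no reset: what is moved stays moved. The work goes in short steps, Python scripts to look and compute and a tool call to move; the robot and the scene stay as the last step left them, time stands still between calls to the robot, and variables do not carry over. Pictures are saved under pics/ and viewed, and the job is handed in when it is done.

Besides the shell and the picture viewer there is one more tool, called after "Request:" as name([rows], argument=value, ...), one row to a line, values as JSON. send_rows: Moves the arm, as the interface text tells. Its arguments: {"type":"object","properties":{"series":{"type":"array","items":{"type":"object","properties":{"grip":{"type":"number"},"dx":{"type":"number"},"dy":{"type":"number"},"dz":{"type":"number"},"turn":{"type":"number"}}}},"force":{"type":"number"}},"required":["series"]}

```bash
ls; mkdir -p pics
cat > h.py <<'E'
import numpy as np, cv2
from plant import get_state, snapshot, finish_job, regions_of
from scipy.spatial.transform import Rotation as Ro
def save(p,n): cv2.imwrite('pics/'+n+'.png',p['img'][:,:,::-1])
def world(p):
    f=200/np.tan(np.radians(p['fov_y'])/2)
    v,u=np.mgrid[0:400,0:640]; d=p['depth']
    c=np.stack([(u-p['cx'])/f*d,(v-p['cy'])/f*d,d],-1)
    return (c-p['t'])@np.array(p['R'])   # R^T(c-t)
def pix(p,X):
    f=200/np.tan(np.radians(p['fov_y'])/2)
    c=np.array(p['R'])@np.array(X)+p['t']; return p['cx']+f*c[0]/c[2],p['cy']+f*c[1]/c[2]
E
python3 - <<'E'
from h import *
import pickle
for n in ['scene','side']:
    p=snapshot(n); save(p,n+'0'); pickle.dump(p,open(n+'0.pkl','wb'))
    print(n,p['cx'],p['cy'],p['fov_y'],-np.array(p['R']).T@p['t'])
    W=world(p)
    for k in ['tin_centre','rest','rest_left','rest_right','comb','cup','bangles']:
        for r in regions_of(p,k)[:3]:
            m=r['pixels']&(p['depth']>0)
            print(k,round(r['score'],2),r['extent'],np.round(np.median(W[m],0),3),np.round(np.percentile(W[m],98,0),3),m.sum())
s=get_state();print(s)
E
```

```text
pics
scene 322.88744446405207 202.44965399188908 45.46530656129279 [1.10775806 0.88708748 0.78542002]
tin_centre 0.96 [237.3, 176.1, 279.6, 196.7] [ 0.717 -0.165  0.036] [ 0.76  -0.133  0.052] 695
tin_centre 0.89 [320.9, 131.0, 354.8, 153.3] [ 0.416 -0.257  0.036] [ 0.453 -0.223  0.052] 495
tin_centre 0.87 [286.0, 159.9, 324.6, 179.8] [ 0.57  -0.166  0.038] [ 0.61  -0.153  0.052] 520
rest 0.66 [317.0, 231.3, 398.1, 288.8] [0.647 0.221 0.01 ] [0.702 0.268 0.06 ] 2705
rest_left 0.56 [337.2, 247.7, 365.2, 275.5] [0.664 0.232 0.04 ] [0.686 0.254 0.061] 546
rest_right 0.6 [334.3, 231.2, 344.6, 249.1] [0.655 0.174 0.058] [0.681 0.199 0.061] 147
comb 0.8 [280.9, 124.6, 329.2, 139.0] [ 0.413 -0.435  0.004] [ 0.512 -0.412  0.009] 233
comb 0.69 [247.9, 208.3, 281.5, 241.2] [0.771 0.01  0.03 ] [0.805 0.033 0.049] 810
comb 0.22 [318.6, 231.8, 398.7, 289.6] [0.648 0.221 0.01 ] [0.702 0.268 0.06 ] 2652
cup 0.75 [469.9, 256.4, 505.8, 300.7] [0.441 0.425 0.049] [0.466 0.454 0.08 ] 1404
bangles 0.92 [248.7, 210.3, 283.8, 241.2] [0.771 0.01  0.03 ] [0.805 0.033 0.049] 780
bangles 0.56 [281.0, 123.5, 3
[... 784 characters left out ...]
0.052] 449
{'clock': 0.8, 'q': array([-1.19222432,  0.68907789, -0.19462474,  1.56532434,  0.15729382,
        0.90251259, -0.21510171]), 'qd': array([-0.00056935, -0.00019608, -0.00075052, -0.00113056,  0.00086896,
       -0.00128153,  0.00010843]), 'joint_torque': array([-1.27930789e-04, -5.27451110e+01, -1.26702882e+00, -1.53740323e+01,
       -5.18926349e-02, -7.21347405e-04,  1.14005812e-05]), 'tool_pos': array([0.21120457, 0.58824051, 0.23875065]), 'eef_rot': array([ 1.71514300e-01,  9.85181630e-01,  3.22360723e-05, -7.47916767e-06]), 'contact_force': array([-0.36655652, -0.28236312,  0.84567351]), 'moment': array([-0.01267911,  0.00667911, -0.00156701]), 'opening': 1.0026150494763475}
```

View pics.

Run:
```python
import pickle,cv2
for n,(a,b,c,d) in {'scene0':(110,210,220,420),'side0':(220,330,260,420)}.items():
    p=pickle.load(open(n+'.pkl','rb'));cv2.imwrite('pics/%s_c.png'%n,cv2.resize(p['img'][a:b,c:d,::-1],None,fx=4,fy=4,interpolation=cv2.INTER_CUBIC))
```

```text
(no output)
```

View pics/scene0.png

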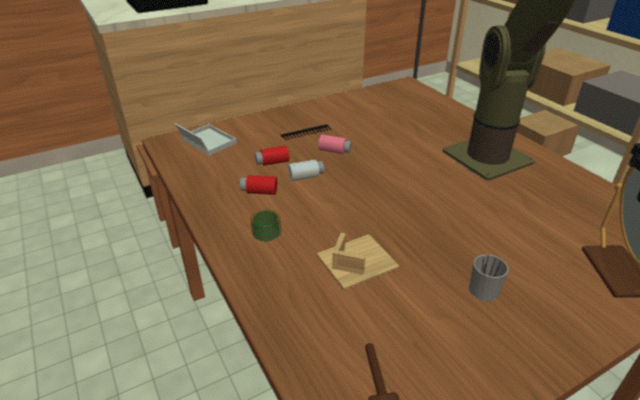

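View pics/side0.png

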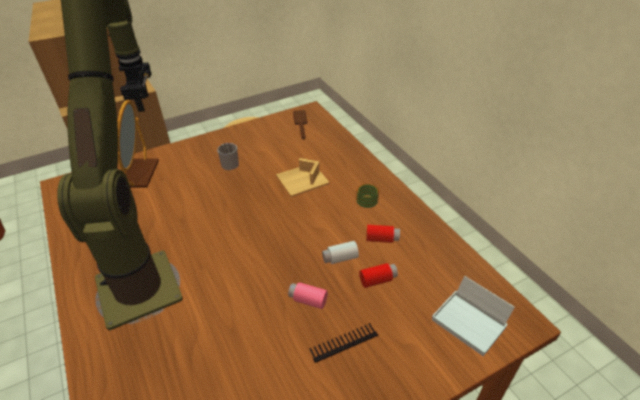

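```bash
sleep 0.1
```

```text
(no output)
```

View pics/scene0_c.png

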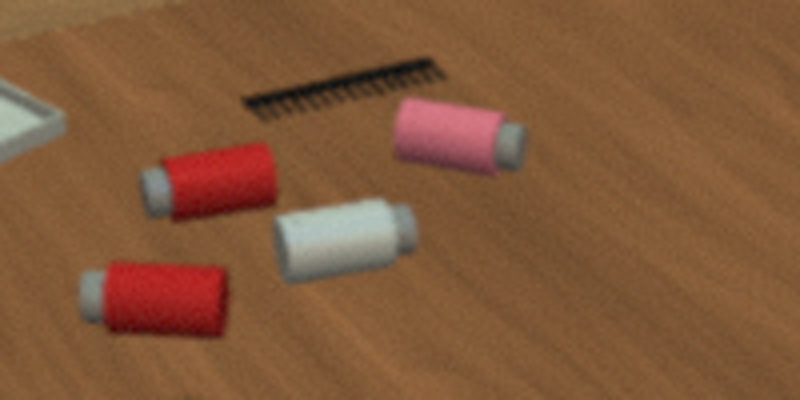

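View pics/side0_c.png

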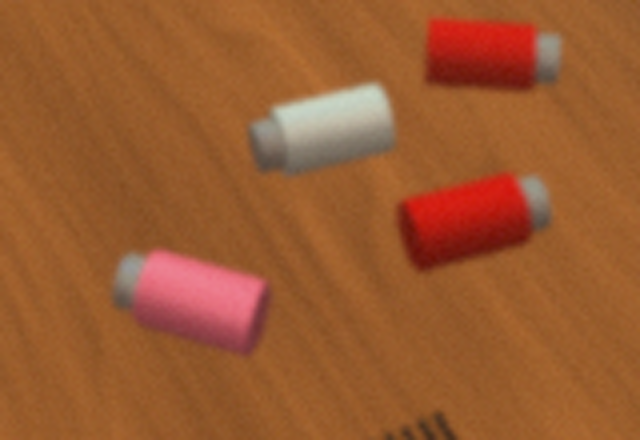

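```bash
cat > fit.py <<'E'
from h import *
import pickle
from scipy.optimize import least_squares
P=[pickle.load(open(n+'0.pkl','rb')) for n in ['scene','side']]
ctr=[(305,170),(341,252)]
pts=[]
for p,(u,v) in zip(P,ctr):
    W=world(p); img=p['img'].astype(int)
    m=np.zeros((400,640),bool); m[v-16:v+17,u-26:u+27]=1
    m&=(W[:,:,2]>0.012)&(p['depth']>0)
    sat=img.max(2)-img.min(2); m&=(sat<60)
    q=W[m]; print(len(q),q.mean(0),q[:,2].max()); pts.append(q)
    W0=W[(p['depth']>0)&(abs(W[:,:,2])<0.02)]; print('table z',np.median(W0[:,2]))
    c,_,vt=np.linalg.svd(q[:,:2]-q[:,:2].mean(0),full_matrices=False); print(np.degrees(np.arctan2(vt[0,1],vt[0,0])))
def res(x,q):
    cx,cy,a=x; d=np.array([np.cos(a),np.sin(a)])
    r=q[:,:2]-[cx,cy]; s=r@d; t=r@[-d[1],d[0]]
    rad=np.where(s<.032,.026,.019)
    dr=np.abs(np.hypot(t,q[:,2]-.026)-rad)
    # capped cylinder distance (shells incl. ends)
    body=np.hypot(np.maximum(np.abs(s+.009)-.041,0),0)
    e1=np.abs(s+.05); rr=np.hypot(t,q[:,2]-.026)
    d_body=np.hypot(rr-.026,np.maximum(abs(s+.009)-.041,0))
    d_bot=np.hypot(s+.05,np.maximum(rr-.026,0))
    d_cap=np.hypot(rr-.019,np.maximum(abs(s-.041)-.009,0))
    d_top=np.hypot(s-.05,np.maximum(rr-.019,0))
    return np.minimum.reduce([d_body,d_bot,d_cap,d_top])
if __name__=='__main__':
    for q in pts+[np.vstack(pts)]:
        best=min((least_squares(res,[q[:,0].mean(),q[:,1].mean(),a],args=(q,),loss='soft_l1',f_scale=.003) for a in np.radians([140,160,180,200,220])),key=lambda r:r.cost)
        print(best.x[:2],np.degrees(best.x[2]),best.cost)
    # rest
    def rres(x,q):
        cx,cy,a=x; c,s=np.cos(a),np.sin(a); r=q[:,:2]-[cx,cy]
        X=r@[c,s]; Y=r@[-s,c]; Z=q[:,2]
        def box(X,Y,Z,lo,hi):
            out=np.sqrt(sum(np.maximum(np.maximum(l-v,v-h),0)**2 for v,l,h in zip((X,Y,Z),lo,hi)))
            ins=np.minimum.reduce([np.minimum(v-l,h-v) for v,l,h in zip((X,Y,Z),lo,hi)])
            return np.where(out>0,out,np.maximum(ins,0))
        D=[box(X,Y,Z,(-.09,-.065,0),(.06,.065,.01))]
        k=np.sqrt(.5)
        for sg in (1,-1):
            # along from apex (.0368,0) to (-.007,sg*.044)
            xx=X-.0368; A=(-xx+sg*Y)*k; N=(xx+sg*Y)*k
            D.append(box(A,N,Z,(0,0,.01),(.062,.012,.06)))
        return np.minimum.reduce(D)
    Q=[]
    for p,(u,v) in zip(P,[(357,260),(303,178)]):
        W=world(p); m=np.zeros((400,640),bool); m[v-45:v+46,u-55:u+56]=1
        m&=(W[:,:,2]>.0065)&(p['depth']>0)&(W[:,:,2]<.075)
        m&=(W[:,:,0]>.5)&(W[:,:,0]<.73)&(W[:,:,1]>.08)&(W[:,:,1]<.33); Q.append(W[m])
    for q in Q+[np.vstack(Q)]:
        best=min((least_squares(rres,[.64,.21,a],args=(q,),loss='soft_l1',f_scale=.003) for a in np.radians([-20,-10,0,10,20])),key=lambda r:r.cost)
        print('rest',len(q),best.x[:2],np.degrees(best.x[2]),best.cost)
E
python3 fit.py
```

```text
553 [ 0.56698616 -0.16918952  0.03664839] 0.0535871211528643
table z -0.0006251652642353967
-12.780736133682332
575 [ 0.55413919 -0.19445925  0.04202643] 0.05819991389530666
table z 0.0013263360265989093
166.0390581575552
[ 0.557743   -0.18322458] 168.8935462405834 0.001125204752859131
[ 0.55741907 -0.18338524] 168.89608398145305 0.0010815581480925962
[ 0.5576033  -0.18330476] 168.89154328913227 0.002209708398541343
rest 2467 [0.64305733 0.20127662] -2.5657157882036916 0.0028614880203011632
rest 1116 [0.64144437 0.20119166] -1.1701217710822847 0.004826353495703139
rest 3583 [0.64268508 0.20130746] -2.2109224170234794 0.007779400461969705
```

Request:
send_rows([
  {"turn": -0.15, "grip": 1},
  {"dx": -30, "dy": -18},
  {"dx": -30, "dy": -18},
  {"dx": -30, "dy": -18},
  {"dx": -30, "dy": -18},
  {"dx": -30, "dy": -18},
  {"dx": -30, "dy": -18},
  {"dx": -30, "dy": -18},
  {"dx": -30, "dy": -18},
  {"dx": -30, "dy": -18},
  {"dx": -30, "dy": -18},
  {"dx": -30, "dy": -18},
  {"dx": -30, "dy": -18},
  {"dx": -30, "dy": -18},
  {"dx": -30, "dy": -18},
  {"dx": -30, "dy": -18},
  {},
])

```text
schema error: expected keys grip, dx, dy, dz, turn
```

Run:
```python
from h import *
import pickle
p=snapshot('wrist'); save(p,'w1'); pickle.dump(p,open('w1.pkl','wb'))
s=get_state();print(s['clock'],s['tool_pos'],s['eef_rot'],-np.array(p['R']).T@p['t'])
print(pix(p,[.6427,.2013,.01]))
```

```text
0.85 [0.21122507 0.58826644 0.23876192] [1.71503191e-01 9.85183562e-01 6.90688437e-05 1.29674127e-05] [0.14558801 0.61076391 0.38395076]
(np.float64(198.34226399371687), np.float64(464.3946173714447))
```

View pics/w1.png

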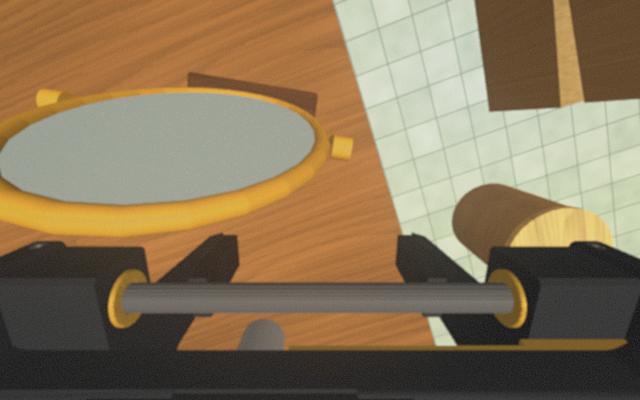

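Request:
send_rows([
  {"dx": 0, "dy": 0, "dz": 0, "turn": -0.15, "grip": 1},
  {"dx": -33, "dy": -18, "dz": 0, "turn": 0, "grip": 1},
  {"dx": -33, "dy": -18, "dz": 0, "turn": 0, "grip": 1},
  {"dx": -33, "dy": -18, "dz": 0, "turn": 0, "grip": 1},
  {"dx": -33, "dy": -18, "dz": 0, "turn": 0, "grip": 1},
  {"dx": -33, "dy": -18, "dz": 0, "turn": 0, "grip": 1},
  {"dx": -33, "dy": -18, "dz": 0, "turn": 0, "grip": 1},
  {"dx": -33, "dy": -18, "dz": 0, "turn": 0, "grip": 1},
  {"dx": -33, "dy": -18, "dz": 0, "turn": 0, "grip": 1},
  {"dx": -33, "dy": -18, "dz": 0, "turn": 0, "grip": 1},
  {"dx": -33, "dy": -18, "dz": 0, "turn": 0, "grip": 1},
  {"dx": -33, "dy": -18, "dz": 0, "turn": 0, "grip": 1},
  {"dx": -33, "dy": -18, "dz": 0, "turn": 0, "grip": 1},
  {"dx": -33, "dy": -18, "dz": 0, "turn": 0, "grip": 1},
  {"dx": -33, "dy": -18, "dz": 0, "turn": 0, "grip": 1},
  {"dx": -33, "dy": -18, "dz": 0, "turn": 0, "grip": 1},
  {"dx": -33, "dy": -18, "dz": 0, "turn": 0, "grip": 1},
  {"dx": 0, "dy": 0, "dz": 0, "turn": 0, "grip": 1},
])

```text
clock: 2.65
tool_pos: [0.678, 0.1962, 0.238]
eef_rot: [0.102, 0.995, -0.002, 0.002]
contact_force: [-0.5, 0.2, -0.5]
opening: 1.0
```

```bash
cat > wl.py <<'E'
from h import *
import pickle,sys
n=sys.argv[1]
p=snapshot('wrist'); save(p,n); pickle.dump(p,open(n+'.pkl','wb'))
s=get_state();q=s['eef_rot'];print(s['clock'],s['tool_pos'],'yawx',np.degrees(2*np.arctan2(q[1],q[0])),'F',s['contact_force'],'op',s['opening'])
print('rest',pix(p,[.6427,.2013,.01]))
E
python3 wl.py w2
```

```text
2.7 [0.67551475 0.19978549 0.23808077] yawx 168.51137774807847 F [0.10112636 1.22638818 0.14076278] op 1.000971239635857
rest (np.float64(316.70076948612365), np.float64(147.99055179010594))
```

View pics/w2.png

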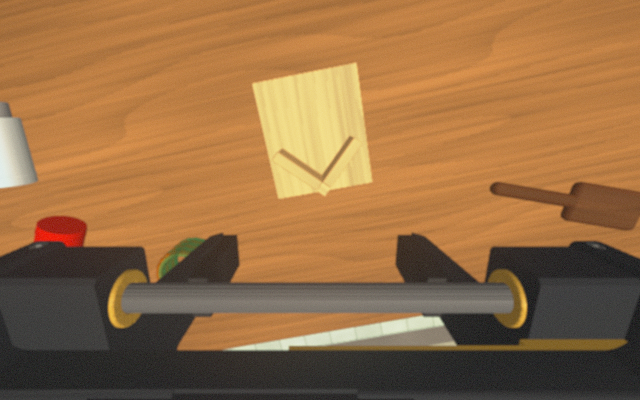

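```bash
cat > restfit.py <<'E'
from h import *
import pickle,sys
from scipy.optimize import least_squares
src=open('fit.py').read(); i=src.index('    def rres'); j=src.index('    Q=[]')
import textwrap; exec(textwrap.dedent(src[i:j]))
for n in sys.argv[1:]:
    p=pickle.load(open(n+'.pkl','rb')); W=world(p)
    t=W[(abs(W[:,:,2])<.005)&(p['depth']>0)]
    z0=np.median(t[:,2]); print('table',z0)
    m=(p['depth']>0)&(W[:,:,2]>.006+z0)&(W[:,:,2]<.075)&(W[:,:,0]>.5)&(W[:,:,0]<.74)&(W[:,:,1]>.08)&(W[:,:,1]<.31)
    q=W[m]-[0,0,z0]
    for fs in (.001,.003):
        b=min((least_squares(rres,[.64,.21,a],args=(q,),loss='soft_l1',f_scale=fs) for a in np.radians([-20,-10,0,10,20])),key=lambda r:r.cost)
        print(len(q),b.x[:2],np.degrees(b.x[2]),np.sqrt(np.mean(b.fun**2)))
    c=b.x;
E
python3 restfit.py w2 scene0 side0
```

```text
table -0.0006264203335728795
12153 [0.64146069 0.20045931] -1.1904279298081117 0.0008593136776509894
12153 [0.64169887 0.20046914] -1.1861688563363058 0.0008555609023834057
table -0.0007352063153396247
2535 [0.6426139  0.20171469] -2.1695585174740994 0.0016845504553277962
2535 [0.64296316 0.20142568] -2.4358565253729862 0.001658304591428347
table 0.0010546920400425052
1085 [0.64157741 0.20123354] -1.382151017352825 0.004286498907615055
1085 [0.64163117 0.2012226 ] -1.2455512371862723 0.004287088315131481
```

Request:
send_rows([
  {"dx": 0, "dy": -33, "dz": 0, "turn": 0, "grip": 1},
  {"dx": 0, "dy": -33, "dz": 0, "turn": 0, "grip": 1},
  {"dx": 0, "dy": -33, "dz": 0, "turn": 0, "grip": 1},
  {"dx": 0, "dy": -33, "dz": 0, "turn": 0, "grip": 1},
  {"dx": 0, "dy": -33, "dz": 0, "turn": 0, "grip": 1},
  {"dx": 0, "dy": -33, "dz": 0, "turn": 0, "grip": 1},
  {"dx": 0, "dy": -33, "dz": 0, "turn": 0, "grip": 1},
  {"dx": 0, "dy": -33, "dz": 0, "turn": 0, "grip": 1},
  {"dx": 0, "dy": -33, "dz": 0, "turn": 0, "grip": 1},
  {"dx": 0, "dy": -33, "dz": 0, "turn": 0, "grip": 1},
  {"dx": 0, "dy": -33, "dz": 0, "turn": 0, "grip": 1},
  {"dx": 0, "dy": -33, "dz": 0, "turn": 0, "grip": 1},
  {"dx": 0, "dy": 0, "dz": 0, "turn": 0, "grip": 1},
  {"dx": 0, "dy": 0, "dz": 0, "turn": 0, "grip": 1},
])

```text
clock: 4.1
tool_pos: [0.5967, -0.184, 0.2388]
eef_rot: [0.097, 0.995, 0.001, -0.0]
contact_force: [-0.1, 1.0, 0.3]
opening: 0.999
```

```bash
python3 wl.py w3
cat > tinfit.py <<'E'
from h import *
import pickle,sys
from scipy.optimize import least_squares
from fit import res
for n in sys.argv[1:]:
    p=pickle.load(open(n+'.pkl','rb')); W=world(p); img=p['img'].astype(int)
    z0=np.median(W[(abs(W[:,:,2])<.005)&(p['depth']>0)][:,2])
    m=(p['depth']>0)&(W[:,:,2]>.012)&(W[:,:,2]<.07)&(np.hypot(W[:,:,0]-.5576,W[:,:,1]+.183)<.07)&(img.max(2)-img.min(2)<60)
    q=W[m]-[0,0,z0]
    b=min((least_squares(res,[.5576,-.183,a],args=(q,),loss='soft_l1',f_scale=.002) for a in np.radians([150,170,190])),key=lambda r:r.cost)
    print(n,z0,len(q),b.x[:2],np.degrees(b.x[2]),np.sqrt(np.mean(b.fun**2)))
    a=b.x[2]; print('cap ctr',b.x[:2]+.041*np.array([np.cos(a),np.sin(a)]))
E
python3 tinfit.py w3
```

```text
4.15 [ 0.59712013 -0.18261656  0.23888703] yawx 168.9610597729294 F [-0.58429782  1.1728696   0.12324804] op 1.000303527547301
rest (np.float64(614.3631687816481), np.float64(153.6771960575255))
553 [ 0.56698616 -0.16918952  0.03664839] 0.0535871211528643
table z -0.0006251652642353967
-12.780736133682332
575 [ 0.55413919 -0.19445925  0.04202643] 0.05819991389530666
table z 0.0013263360265989093
166.0390581575552
w3 -0.0006101822652265034 3313 [ 0.55743161 -0.18488516] 168.95134453302015 0.000693787668094129
cap ctr [ 0.51719155 -0.17702781]
```

View pics/w3.png

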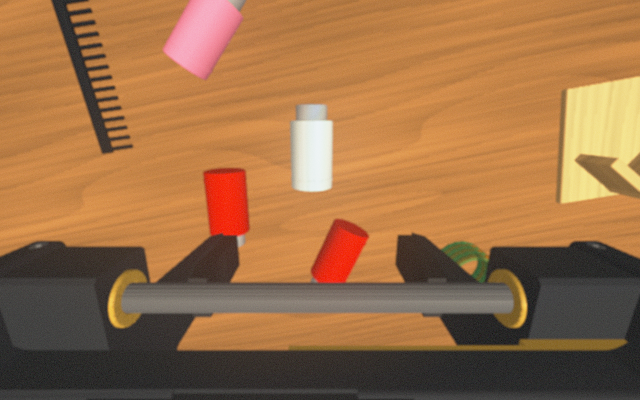

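Request:
send_rows([
  {"dx": 30, "dy": -5, "dz": 20, "turn": 0, "grip": 0.85},
  {"dx": 30, "dy": -5, "dz": 20, "turn": 0, "grip": 0.85},
  {"dx": 0, "dy": 0, "dz": 30, "turn": 0, "grip": 0.85},
  {"dx": 0, "dy": 0, "dz": 30, "turn": 0, "grip": 0.85},
  {"dx": 0, "dy": 0, "dz": 30, "turn": 0, "grip": 0.85},
  {"dx": 0, "dy": 0, "dz": 20, "turn": 0, "grip": 0.85},
  {"dx": 0, "dy": 0, "dz": 0, "turn": 0, "grip": 0.85},
  {"dx": 0, "dy": 0, "dz": 0, "turn": 0, "grip": 0.85},
  {"dx": 0, "dy": 0, "dz": 0, "turn": 0, "grip": 0.85},
])

```text
clock: 5.05
tool_pos: [0.5373, -0.1823, 0.09]
eef_rot: [0.097, 0.995, 0.0, 0.001]
contact_force: [0.7, 0.1, -0.3]
opening: 0.847
```

```bash
sed -i 's/^pts=\[\]/pts=[]; ctr=[] if __name__!="__main__" else ctr/' fit.py; python3 wl.py w4; python3 tinfit.py w4
```

```text
5.1 [ 0.53723694 -0.18272506  0.09007583] yawx 168.88116367303604 F [ 0.60099796 -0.25399173  0.52968491] op 0.8534404371036931
rest (np.float64(781.6263869650577), np.float64(241.9203770700829))
w4 -0.0006843955764639582 6699 [ 0.55702843 -0.18449173] 168.94198705367617 0.0007256833514997346
cap ctr [ 0.51678965 -0.17662782]
```

View pics/w4.png

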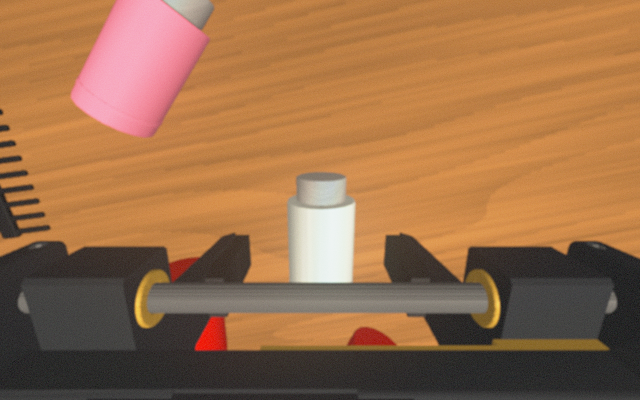

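Request:
send_rows([
  {"dx": 1, "dy": 2, "dz": 27, "turn": 0, "grip": 0.85},
  {"dx": 0, "dy": 0, "dz": 27, "turn": 0, "grip": 0.85},
  {"dx": 0, "dy": 0, "dz": 18, "turn": 0, "grip": 0.85},
  {"dx": 0, "dy": 0, "dz": 10, "turn": 0, "grip": 0.85},
  {"dx": 0, "dy": 0, "dz": 0, "turn": 0, "grip": 0.85},
  {"dx": 0, "dy": 0, "dz": 0, "turn": 0, "grip": 0.7},
  {"dx": 0, "dy": 0, "dz": 0, "turn": 0, "grip": 0.6},
  {"dx": 0, "dy": 0, "dz": 0, "turn": 0, "grip": 0.5},
  {"dx": 0, "dy": 0, "dz": 0, "turn": 0, "grip": 0.5},
  {"dx": 0, "dy": 0, "dz": 0, "turn": 0, "grip": 0.5},
  {"dx": 0, "dy": 0, "dz": 0, "turn": 0, "grip": 0.5},
], force=5)

```text
clock: 6.2
tool_pos: [0.5361, -0.1811, 0.0074]
eef_rot: [0.097, 0.995, -0.0, 0.001]
contact_force: [-1.0, 0.3, 5.4]
opening: 0.588
```

Request:
send_rows([
  {"dx": 0, "dy": 0, "dz": -5, "turn": 0, "grip": 0.5},
  {"dx": 0, "dy": 0, "dz": -10, "turn": 0, "grip": 0.5},
  {"dx": 0, "dy": 0, "dz": -15, "turn": 0, "grip": 0.5},
  {"dx": 0, "dy": 0, "dz": -15, "turn": 0, "grip": 0.5},
  {"dx": 0, "dy": 0, "dz": -15, "turn": 0, "grip": 0.5},
  {"dx": 0, "dy": 0, "dz": -15, "turn": 0, "grip": 0.5},
  {"dx": 0, "dy": 0, "dz": -15, "turn": 0, "grip": 0.5},
  {"dx": 0, "dy": 0, "dz": -10, "turn": 0, "grip": 0.5},
  {"dx": 0, "dy": 0, "dz": 0, "turn": 0, "grip": 0.5},
  {"dx": 0, "dy": 0, "dz": 0, "turn": 0, "grip": 0.5},
  {"dx": 0, "dy": 0, "dz": 0, "turn": 0, "grip": 0.5},
], force=5)

```text
clock: 7.3
tool_pos: [0.5349, -0.181, 0.1062]
eef_rot: [0.097, 0.995, 0.0, -0.001]
contact_force: [-0.1, -0.3, -2.7]
opening: 0.586
```

```bash
python3 wl.py w5
python3 - <<'E'
from h import *
p=snapshot('side'); u,v=pix(p,[.536,-.181,.1]); u,v=int(u),int(v); print(u,v)
cv2.imwrite('pics/s5.png',cv2.resize(p['img'][max(v-60,0):v+60,u-80:u+80,::-1],None,fx=4,fy=4))
E
```

```text
7.35 [ 0.5349233  -0.1809202   0.10602208] yawx 168.84598950933264 F [-0.03614281  0.29212604 -2.16246689] op 0.5896498184152426
rest (np.float64(752.3694077323955), np.float64(237.3537643287192))
332 237
```

View pics/s5.png

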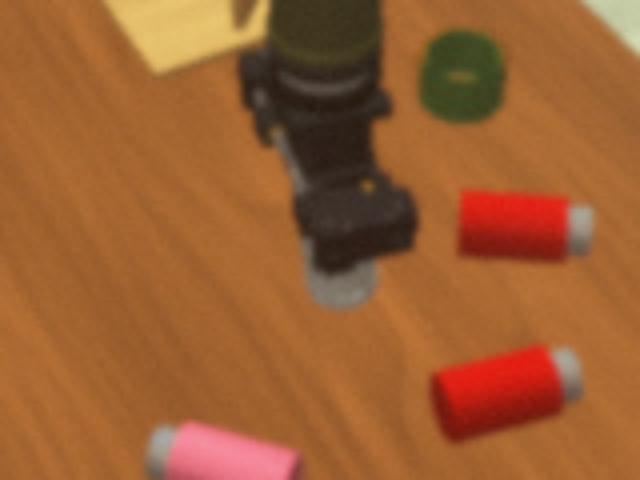

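View pics/w5.png

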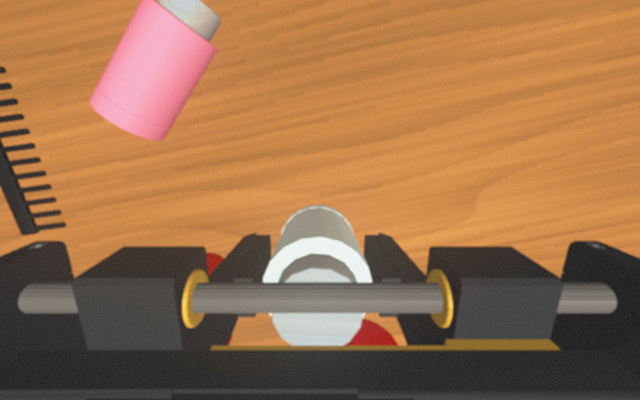

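Request:
send_rows([
  {"dx": 0, "dy": 0, "dz": 0, "turn": -0.086, "grip": 0.5},
  {"dx": 0, "dy": 0, "dz": 0, "turn": -0.086, "grip": 0.5},
  {"dx": 4, "dy": 8, "dz": 0, "turn": 0, "grip": 0.5},
  {"dx": 7, "dy": 18, "dz": 0, "turn": 0, "grip": 0.5},
  {"dx": 8, "dy": 22, "dz": 0, "turn": 0, "grip": 0.5},
  {"dx": 8, "dy": 22, "dz": 0, "turn": 0, "grip": 0.5},
  {"dx": 8, "dy": 22, "dz": 0, "turn": 0, "grip": 0.5},
  {"dx": 8, "dy": 22, "dz": 0, "turn": 0, "grip": 0.5},
  {"dx": 8, "dy": 22, "dz": 0, "turn": 0, "grip": 0.5},
  {"dx": 8, "dy": 22, "dz": 0, "turn": 0, "grip": 0.5},
  {"dx": 6, "dy": 14, "dz": 0, "turn": 0, "grip": 0.5},
  {"dx": 3, "dy": 7, "dz": 0, "turn": 0, "grip": 0.5},
  {"dx": 0, "dy": 0, "dz": 20, "turn": 0, "grip": 0.5},
  {"dx": 0, "dy": 0, "dz": 20, "turn": 0, "grip": 0.5},
  {"dx": 0, "dy": 0, "dz": 7, "turn": 0, "grip": 0.5},
  {"dx": 0, "dy": 0, "dz": 0, "turn": 0, "grip": 0.5},
  {"dx": 0, "dy": 0, "dz": 0, "turn": 0, "grip": 0.5},
], force=5)

```text
clock: 9.1
tool_pos: [0.4717, -0.0007, 0.06]
eef_rot: [0.012, 1.0, -0.0, 0.0]
contact_force: [-0.3, 0.9, -1.7]
opening: 0.587
```

```bash
python3 wl.py w6
python3 - <<'E'
from h import *
for n in ['scene','side']:
    p=snapshot(n); u,v=pix(p,[.46,0,.05]); u,v=int(u),int(v)
    cv2.imwrite('pics/%s6.png'%n,cv2.resize(p['img'][v-60:v+60,u-60:u+60,::-1],None,fx=4,fy=4))
E
```

```text
9.15 [ 0.47198653 -0.00070131  0.06027848] yawx 178.64660798134335 F [ 0.06599234 -0.37128334 -2.79542963] op 0.583075004865897
rest (np.float64(551.2431512066398), np.float64(399.1616557732035))
```

View pics/scene6.png

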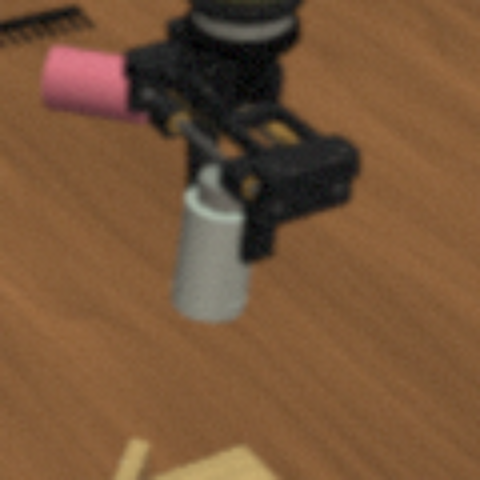

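View pics/side6.png

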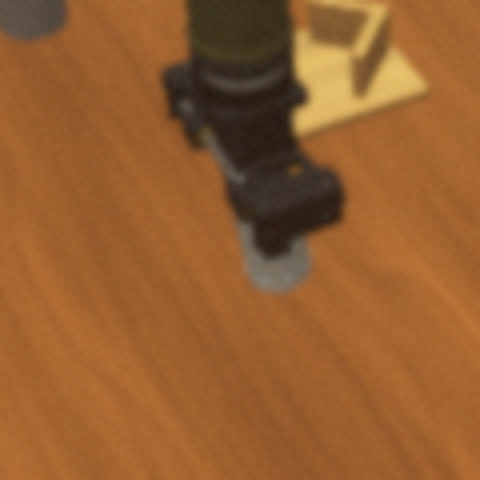

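View pics/w6.png

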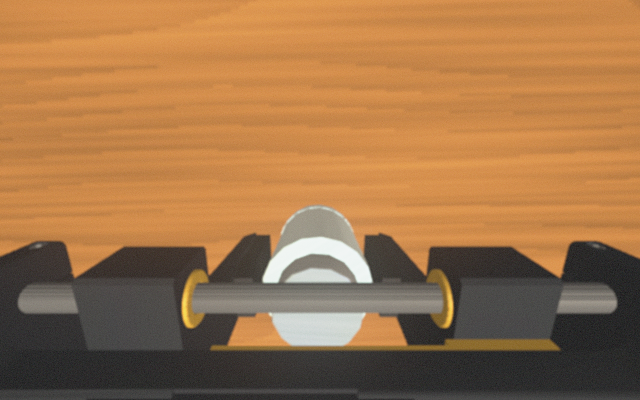

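Request:
send_rows([
  {"dx": 0, "dy": 0, "dz": 3, "turn": 0, "grip": 0.5},
  {"dx": 0, "dy": 0, "dz": 2, "turn": 0, "grip": 0.5},
  {"dx": 0, "dy": 0, "dz": 2, "turn": 0, "grip": 0.5},
  {"dx": 0, "dy": 0, "dz": 1, "turn": 0, "grip": 0.5},
  {"dx": 0, "dy": 0, "dz": 0, "turn": 0, "grip": 0.5},
  {"dx": 0, "dy": 0, "dz": 0, "turn": 0, "grip": 0.5},
], force=3)

```text
clock: 9.85
tool_pos: [0.4725, -0.0004, 0.052]
eef_rot: [0.011, 1.0, 0.0, 0.001]
contact_force: [1.7, -0.2, 3.6]
opening: 0.586
```

```bash
python3 wl.py w7
cat > tilt.py <<'E'
from h import *
import pickle,sys
from scipy.optimize import least_squares
# fit upright-ish tin (6dof minus spin): centre, axis tilt
n=sys.argv[1]; gx,gy,gz=map(float,sys.argv[2:5]); rad=float(sys.argv[5]) if len(sys.argv)>5 else .045
p=pickle.load(open(n+'.pkl','rb')); W=world(p); img=p['img'].astype(int)
m=(p['depth']>0)&(np.hypot(W[:,:,0]-gx,W[:,:,1]-gy)<rad)&(W[:,:,2]>gz-.045)&(W[:,:,2]<gz+.06)&(img.max(2)-img.min(2)<50)&(img.max(2)>70)
q=W[m]
def res(x):
    c=np.array([x[0],x[1],x[2]]); a=np.array([x[3],x[4],1]); a/=np.linalg.norm(a)
    r=q-c; s=r@a; rr=np.linalg.norm(r-np.outer(s,a),axis=1)
    return np.minimum.reduce([np.hypot(rr-.026,np.maximum(abs(s+.009)-.041,0)),np.hypot(s-.032,np.maximum(np.maximum(rr-.026,.019-rr),0)),np.hypot(rr-.019,np.maximum(abs(s-.041)-.009,0)),np.hypot(s-.05,np.maximum(rr-.019,0))])
b=least_squares(res,[gx,gy,gz,0,0],loss='soft_l1',f_scale=.0015,x_scale=[.01,.01,.01,.1,.1])
print(len(q),'c',np.round(b.x[:3],4),'tilt',np.round(b.x[3:],3),'rms',np.sqrt(np.mean(b.fun**2)),'inl',np.mean(b.fun<.002))
E
python3 tilt.py w6 .472 0 .058; python3 tilt.py w7 .472 0 .05
```

```text
9.9 [ 4.72293152e-01 -4.21381267e-04  5.19793182e-02] yawx 178.6939331482535 F [ 3.12983412 -0.72700394  4.15324149] op 0.5938819679228939
rest (np.float64(557.9358117931066), np.float64(406.9893786207649))
10209 c [ 0.4806 -0.0023  0.0579] tilt [-0.106 -0.003] rms 0.004549137185157652 inl 0.859045939856989
10389 c [ 0.4819 -0.002   0.0509] tilt [-0.081 -0.001] rms 0.004658545752444567 inl 0.8624506689768023
```

View pics/w7.png

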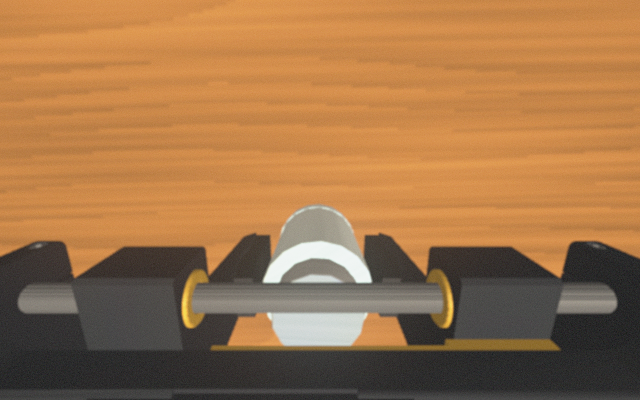

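Request:
send_rows([
  {"dx": -3, "dy": 0, "dz": 0, "turn": 0, "grip": 0.5},
  {"dx": -2, "dy": 0, "dz": 0, "turn": 0, "grip": 0.5},
  {"dx": 0, "dy": 0, "dz": 0, "turn": 0, "grip": 0.5},
  {"dx": 0, "dy": 0, "dz": 0, "turn": 0, "grip": 0.58},
  {"dx": 0, "dy": 0, "dz": 0, "turn": 0, "grip": 0.62},
  {"dx": 0, "dy": 0, "dz": 0, "turn": 0, "grip": 0.7},
  {"dx": 0, "dy": 0, "dz": 0, "turn": 0, "grip": 0.8},
  {"dx": 0, "dy": 0, "dz": 0, "turn": 0, "grip": 0.85},
  {"dx": 0, "dy": 0, "dz": 0, "turn": 0, "grip": 0.85},
  {"dx": 0, "dy": 0, "dz": 0, "turn": 0, "grip": 0.85},
  {"dx": 0, "dy": 0, "dz": 0, "turn": 0, "grip": 0.85},
  {"dx": 0, "dy": 0, "dz": 0, "turn": 0, "grip": 0.85},
], force=3)

```text
clock: 11.1
tool_pos: [0.4766, -0.0007, 0.0517]
eef_rot: [0.011, 1.0, 0.0, 0.0]
contact_force: [0.4, -0.2, 0.1]
opening: 0.851
```

```bash
python3 wl.py w8;python3 tilt.py w8 .48 0 .05
```

```text
11.15 [ 0.47659967 -0.00065034  0.05171264] yawx 178.69417086774172 F [-0.55972501 -0.36114414 -0.38834029] op 0.8477860131466155
rest (np.float64(559.8320120581188), np.float64(404.13179434084145))
9590 c [ 0.4867 -0.0022  0.0494] tilt [-0.001  0.001] rms 0.004774797945995417 inl 0.9417101147028154
```

View pics/w8.png

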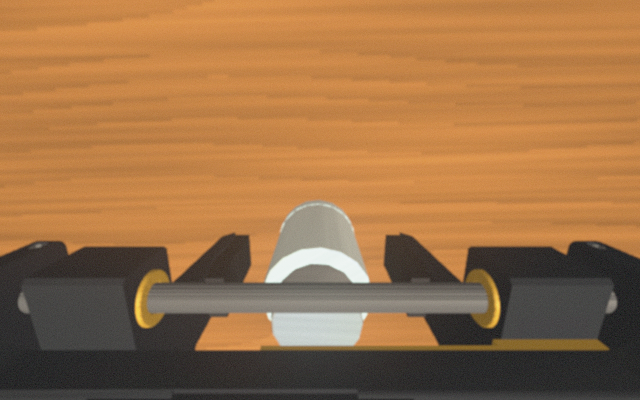

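Request:
send_rows([
  {"dx": -5, "dy": -1, "dz": -3, "turn": 0, "grip": 0.85},
  {"dx": -5, "dy": -1, "dz": -3, "turn": 0, "grip": 0.85},
  {"dx": 0, "dy": 0, "dz": 0, "turn": 0, "grip": 0.85},
  {"dx": 0, "dy": 0, "dz": 0, "turn": 0, "grip": 0.7},
  {"dx": 0, "dy": 0, "dz": 0, "turn": 0, "grip": 0.62},
  {"dx": 0, "dy": 0, "dz": 0, "turn": 0, "grip": 0.5},
  {"dx": 0, "dy": 0, "dz": 0, "turn": 0, "grip": 0.5},
  {"dx": 0, "dy": 0, "dz": 0, "turn": 0, "grip": 0.5},
  {"dx": 0, "dy": 0, "dz": 0, "turn": 0, "grip": 0.5},
], force=12)

```text
clock: 12.05
tool_pos: [0.4865, -0.0025, 0.0577]
eef_rot: [0.011, 1.0, 0.0, -0.0]
contact_force: [-0.2, 0.9, -0.2]
opening: 0.584
```

```bash
python3 wl.py w9;python3 tilt.py w9 .487 0 .05
```

```text
12.1 [ 0.48650431 -0.00252359  0.05767933] yawx 178.71952718050815 F [0.37489482 1.76700615 0.54357562] op 0.5871678892152895
rest (np.float64(558.4840809998362), np.float64(388.586719401404))
10526 c [ 0.4867 -0.0034  0.0498] tilt [-0.001 -0.018] rms 0.003877940531346527 inl 0.8778263347900437
```

Request:
send_rows([
  {"dx": 0, "dy": 0, "dz": -10, "turn": 0, "grip": 0.5},
  {"dx": 0, "dy": 0, "dz": -20, "turn": 0, "grip": 0.5},
  {"dx": 0, "dy": 0, "dz": -15, "turn": 0, "grip": 0.5},
  {"dx": -6, "dy": 12, "dz": 0, "turn": 0, "grip": 0.5},
  {"dx": -12, "dy": 24, "dz": 0, "turn": 0, "grip": 0.5},
  {"dx": -12, "dy": 24, "dz": 0, "turn": 0, "grip": 0.5},
  {"dx": -12, "dy": 24, "dz": 0, "turn": 0, "grip": 0.5},
  {"dx": -12, "dy": 24, "dz": 0, "turn": 0, "grip": 0.5},
  {"dx": -12, "dy": 24, "dz": 0, "turn": 0, "grip": 0.5},
  {"dx": -12, "dy": 24, "dz": 0, "turn": 0, "grip": 0.5},
  {"dx": -12, "dy": 24, "dz": 0, "turn": 0, "grip": 0.5},
  {"dx": -8, "dy": 18, "dz": 0, "turn": 0, "grip": 0.5},
  {"dx": -5, "dy": 9, "dz": 0, "turn": 0, "grip": 0.5},
  {"dx": 0, "dy": 0, "dz": 0, "turn": 0, "grip": 0.5},
  {"dx": 0, "dy": 0, "dz": 0, "turn": 0, "grip": 0.5},
  {"dx": 0, "dy": 0, "dz": 0, "turn": 0, "grip": 0.5},
], force=12)

```text
clock: 13.7
tool_pos: [0.5937, 0.1998, 0.1024]
eef_rot: [0.012, 1.0, -0.001, -0.001]
contact_force: [0.6, -0.8, -1.9]
opening: 0.581
```

```bash
python3 wl.py w10;python3 tilt.py w10 .594 .202 .092
python3 - <<'E'
from h import *
p=snapshot('scene'); u,v=pix(p,[.62,.2,.05]); u,v=int(u),int(v)
cv2.imwrite('pics/scene10.png',cv2.resize(p['img'][v-60:v+60,u-60:u+60,::-1],None,fx=4,fy=4))
E
```

```text
13.75 [0.59383587 0.19994468 0.1025623 ] yawx 178.6037154312547 F [ 0.71893398  0.17029988 -2.12161334] op 0.5881832526576499
rest (np.float64(320.92309610482937), np.float64(256.33493066157996))
10746 c [0.5939 0.1989 0.0944] tilt [-0.001 -0.015] rms 0.003897206813362858 inl 0.8584589614740369
```

View pics/scene10.png

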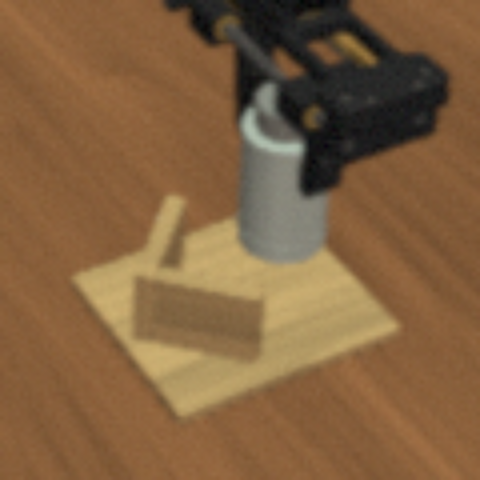

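Request:
send_rows([
  {"dx": 0, "dy": 2, "dz": 10, "turn": 0, "grip": 0.5},
  {"dx": 0, "dy": 0, "dz": 12, "turn": 0, "grip": 0.5},
  {"dx": 0, "dy": 0, "dz": 6, "turn": 0, "grip": 0.5},
  {"dx": 0, "dy": 0, "dz": 3, "turn": 0, "grip": 0.5},
  {"dx": 0, "dy": 0, "dz": 2, "turn": 0, "grip": 0.5},
  {"dx": 0, "dy": 0, "dz": 2, "turn": 0, "grip": 0.5},
  {"dx": 0, "dy": 0, "dz": 0, "turn": 0, "grip": 0.5},
  {"dx": 0, "dy": 0, "dz": 0, "turn": 0, "grip": 0.5},
], force=8)

```text
clock: 14.6
tool_pos: [0.5944, 0.2038, 0.068]
eef_rot: [0.011, 1.0, 0.0, 0.0]
contact_force: [-0.4, -0.0, -1.1]
opening: 0.585
```

Request:
send_rows([
  {"dx": 0, "dy": 0, "dz": 1, "turn": 0, "grip": 0.5},
  {"dx": 0, "dy": 0, "dz": 0, "turn": 0, "grip": 0.5},
  {"dx": 0, "dy": 0, "dz": 0, "turn": 0, "grip": 0.5},
], force=5)

```text
clock: 14.9
tool_pos: [0.5946, 0.2042, 0.0673]
eef_rot: [0.011, 1.0, 0.0, 0.0]
contact_force: [-1.5, 0.3, 1.9]
opening: 0.59
```

```bash
python3 wl.py w11;python3 tilt.py w11 .594 .203 .06; python3 restfit.py w11
```

```text
14.95 [0.59461619 0.20423638 0.06725973] yawx 178.7058404880795 F [-0.7750455   0.41359185  2.20490911] op 0.5885716354458298
rest (np.float64(315.53276127417166), np.float64(275.2440926693442))
11094 c [0.5947 0.2029 0.0596] tilt [-0.002 -0.012] rms 0.004372430974722185 inl 0.8402740219938706
table -0.0007067663247746065
15506 [0.64062442 0.20084601] -1.078244335641674 0.016711332714184197
15506 [0.6315893  0.20590085] 3.6820396382125526 0.016048856261349366
```

View pics/w11.png

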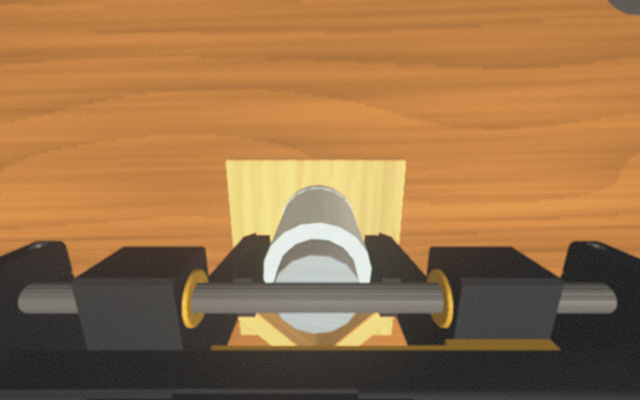

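Request:
send_rows([
  {"dx": -2, "dy": 0, "dz": -0.5, "turn": 0, "grip": 0.5},
  {"dx": -4, "dy": -0.5, "dz": 0, "turn": 0, "grip": 0.5},
  {"dx": -4, "dy": -0.5, "dz": 0, "turn": 0, "grip": 0.5},
  {"dx": -4, "dy": -0.5, "dz": 0, "turn": 0, "grip": 0.5},
  {"dx": -4, "dy": -0.5, "dz": 0, "turn": 0, "grip": 0.5},
  {"dx": -4, "dy": 0, "dz": 0, "turn": 0, "grip": 0.5},
  {"dx": -4, "dy": 0, "dz": 0, "turn": 0, "grip": 0.5},
  {"dx": -4, "dy": 0, "dz": 0, "turn": 0, "grip": 0.5},
  {"dx": -4, "dy": 0, "dz": 0, "turn": 0, "grip": 0.5},
  {"dx": -2, "dy": 0, "dz": 0, "turn": 0, "grip": 0.5},
  {"dx": 0, "dy": 0, "dz": 0, "turn": 0, "grip": 0.5},
  {"dx": 0, "dy": 0, "dz": 0, "turn": 0, "grip": 0.5},
], force=5)

```text
clock: 16.15
tool_pos: [0.6304, 0.2013, 0.0674]
eef_rot: [0.011, 1.0, 0.0, 0.0]
contact_force: [0.3, 2.7, 3.9]
opening: 0.591
```

```bash
python3 wl.py w12;python3 tilt.py w12 .631 .201 .06
```

```text
16.2 [0.63029093 0.20134146 0.067392  ] yawx 178.70264033522156 F [-0.45020761  2.81172146  4.38095052] op 0.5918332065830948
rest (np.float64(318.2255612049449), np.float64(233.2015779045585))
13374 c [0.6217 0.2009 0.0648] tilt [ 0.539 -0.054] rms 0.0031081341242210404 inl 0.9342006879018993
```

Run:
```python
from h import *
for n in ['scene','side']:
    p=snapshot(n); u,v=pix(p,[.63,.2,.06]); u,v=int(u),int(v)
    cv2.imwrite('pics/%s12.png'%n,cv2.resize(p['img'][v-60:v+60,u-60:u+60,::-1],None,fx=4,fy=4))
```

```text
(no output)
```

View pics/scene12.png

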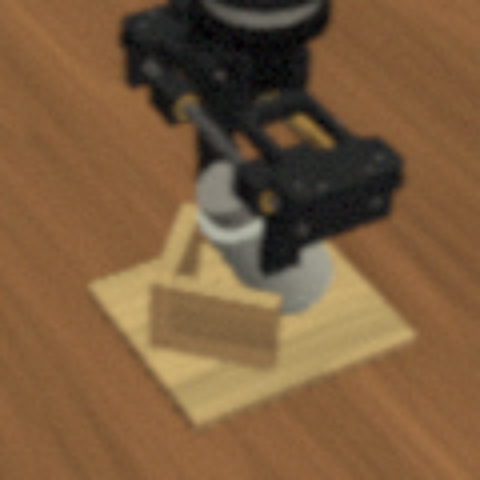

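View pics/w12.png

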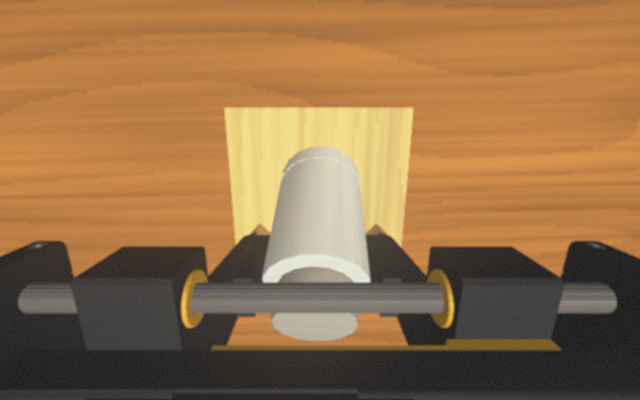

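Request:
send_rows([
  {"dx": 6, "dy": 0, "dz": -4, "turn": 0, "grip": 0.5},
  {"dx": 6, "dy": 0, "dz": -8, "turn": 0, "grip": 0.5},
  {"dx": 6, "dy": 0, "dz": -10, "turn": 0, "grip": 0.5},
  {"dx": 6, "dy": 0, "dz": -10, "turn": 0, "grip": 0.5},
  {"dx": 6, "dy": 0, "dz": 0, "turn": 0, "grip": 0.5},
  {"dx": 4, "dy": 0, "dz": 0, "turn": 0, "grip": 0.5},
  {"dx": 0, "dy": 0, "dz": 0, "turn": 0, "grip": 0.5},
  {"dx": 0, "dy": 0, "dz": 0, "turn": 0, "grip": 0.5},
], force=4)

```text
clock: 17.1
tool_pos: [0.5961, 0.2015, 0.0989]
eef_rot: [0.011, 1.0, -0.0, -0.0]
contact_force: [0.5, -0.4, -2.3]
opening: 0.585
```

```bash
python3 wl.py w13;python3 tilt.py w13 .595 .201 .09
```

```text
17.15 [0.59626836 0.2015228  0.09889903] yawx 178.69032071998336 F [-0.11031025  0.07049717 -2.69869261] op 0.5917073694571443
rest (np.float64(318.7505006802868), np.float64(255.62850714336025))
12791 c [0.591  0.2005 0.0942] tilt [ 0.187 -0.012] rms 0.0035482517964345564 inl 0.8931279806113673
```

View pics/w13.png

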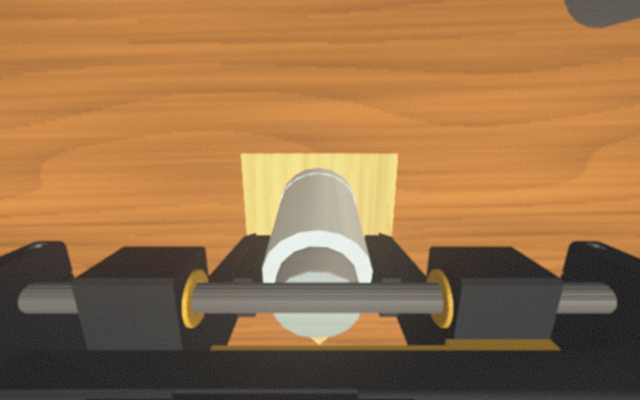

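Request:
send_rows([
  {"dx": 0, "dy": 0, "dz": 10, "turn": 0, "grip": 0.5},
  {"dx": 0, "dy": 0, "dz": 10, "turn": 0, "grip": 0.5},
  {"dx": 0, "dy": 0, "dz": 5, "turn": 0, "grip": 0.5},
  {"dx": 0, "dy": 0, "dz": 3, "turn": 0, "grip": 0.5},
  {"dx": 0, "dy": 0, "dz": 2, "turn": 0, "grip": 0.5},
  {"dx": 2, "dy": 0, "dz": 1, "turn": 0, "grip": 0.5},
  {"dx": 3, "dy": 0, "dz": 1, "turn": 0, "grip": 0.5},
  {"dx": 3, "dy": 0, "dz": 0, "turn": 0, "grip": 0.5},
  {"dx": 0, "dy": 0, "dz": 0, "turn": 0, "grip": 0.5},
], force=3)

```text
clock: 18.05
tool_pos: [0.5876, 0.202, 0.0674]
eef_rot: [0.011, 1.0, 0.0, -0.0]
contact_force: [0.4, -0.0, -2.3]
opening: 0.585
```

```bash
python3 wl.py w14;python3 tilt.py w14 .591 .201 .06
```

```text
18.1 [0.58794628 0.20198972 0.06744009] yawx 178.7194527232439 F [-0.15358676 -0.63778423 -1.84367873] op 0.585670679716069
rest (np.float64(318.5314135347583), np.float64(283.1110574057003))
12921 c [0.583  0.2009 0.0626] tilt [ 0.143 -0.009] rms 0.004008190087077922 inl 0.859530996052937
```

Request:
send_rows([
  {"dx": -8, "dy": 0, "dz": -2, "turn": 0, "grip": 0.5},
  {"dx": -6, "dy": 0, "dz": 0, "turn": 0, "grip": 0.5},
  {"dx": 0, "dy": 0, "dz": 3, "turn": 0, "grip": 0.5},
  {"dx": 0, "dy": 0, "dz": 1, "turn": 0, "grip": 0.5},
  {"dx": 0, "dy": 0, "dz": 1, "turn": 0, "grip": 0.5},
  {"dx": 0, "dy": 0, "dz": 1, "turn": 0, "grip": 0.5},
  {"dx": 2, "dy": 0, "dz": 1, "turn": 0, "grip": 0.5},
  {"dx": 3, "dy": 0, "dz": 0.5, "turn": 0, "grip": 0.5},
  {"dx": 3, "dy": 0, "dz": 0, "turn": 0, "grip": 0.5},
  {"dx": 0, "dy": 0, "dz": 0, "turn": 0, "grip": 0.5},
], force=3)

```text
clock: 19.1
tool_pos: [0.595, 0.2019, 0.0621]
eef_rot: [0.011, 1.0, 0.0, 0.001]
contact_force: [2.2, 0.6, 2.2]
opening: 0.59
```

```bash
python3 wl.py w15;python3 tilt.py w15 .591 .201 .06
```

```text
19.15 [0.59506344 0.20186111 0.06210718] yawx 178.68818833391987 F [ 2.0643013  -0.1291863   2.58347199] op 0.5877397139071453
rest (np.float64(318.5484019731809), np.float64(278.0814714748119))
11382 c [0.591  0.2005 0.0602] tilt [-0.043 -0.004] rms 0.0038895920366957344 inl 0.8584607274644175
```

Request:
send_rows([
  {"dx": 0, "dy": 0, "dz": 0, "turn": 0, "grip": 0.58},
  {"dx": 0, "dy": 0, "dz": 0, "turn": 0, "grip": 0.62},
  {"dx": 0, "dy": 0, "dz": 0, "turn": 0, "grip": 0.7},
  {"dx": 0, "dy": 0, "dz": 0, "turn": 0, "grip": 0.85},
  {"dx": 0, "dy": 0, "dz": 0, "turn": 0, "grip": 0.9},
  {"dx": 0, "dy": 0, "dz": 0, "turn": 0, "grip": 0.9},
  {"dx": 0, "dy": 0, "dz": 0, "turn": 0, "grip": 0.9},
], force=3)

```text
clock: 19.85
tool_pos: [0.5941, 0.2017, 0.0616]
eef_rot: [0.011, 1.0, -0.0, -0.0]
contact_force: [-0.1, -0.6, -0.1]
opening: 0.9
```

```bash
python3 wl.py w16;python3 tilt.py w16 .591 .201 .06
```

```text
19.9 [0.59414737 0.20168065 0.06166591] yawx 178.69605835686963 F [ 0.84080212 -0.33876454 -0.57237466] op 0.8981152778315724
rest (np.float64(318.85659852710074), np.float64(279.6786156732681))
10636 c [0.5932 0.2002 0.0593] tilt [-0.001 -0.001] rms 0.0047578813465799265 inl 0.9191425347875141
```

View pics/w16.png

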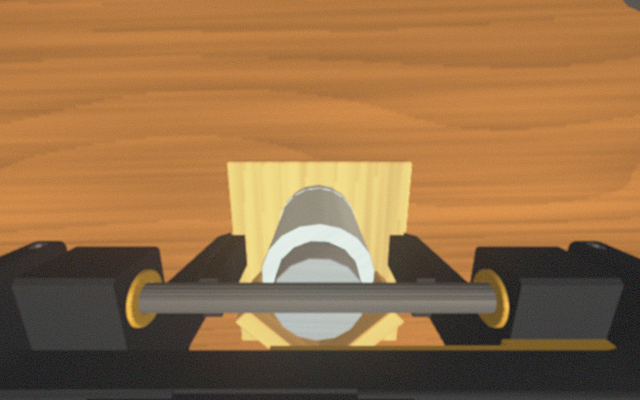

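Request:
send_rows([
  {"dx": 0, "dy": 0, "dz": -3, "turn": 0, "grip": 0.9},
  {"dx": 0, "dy": 0, "dz": -3, "turn": 0, "grip": 0.9},
  {"dx": 0.5, "dy": 0, "dz": 0, "turn": 0, "grip": 0.8},
  {"dx": 0, "dy": 0, "dz": 0, "turn": 0, "grip": 0.7},
  {"dx": 0, "dy": 0, "dz": 0, "turn": 0, "grip": 0.62},
  {"dx": 0, "dy": 0, "dz": 0, "turn": 0, "grip": 0.5},
  {"dx": 0, "dy": 0, "dz": 0, "turn": 0, "grip": 0.5},
  {"dx": 0, "dy": 0, "dz": 0, "turn": 0, "grip": 0.5},
  {"dx": 0, "dy": 0, "dz": 0, "turn": 0, "grip": 0.5},
], force=40)

```text
clock: 20.8
tool_pos: [0.5937, 0.2018, 0.0677]
eef_rot: [0.011, 1.0, 0.0, -0.0]
contact_force: [-0.6, 0.7, 0.7]
opening: 0.582
```

```bash
python3 wl.py w17;python3 tilt.py w17 .593 .201 .06
```

```text
20.85 [0.59366466 0.20178621 0.06766853] yawx 178.69427902912605 F [-0.15004339 -0.0651121   0.20399201] op 0.5835423626752217
rest (np.float64(318.6691296507748), np.float64(276.0984310439471))
10921 c [0.5931 0.2005 0.0594] tilt [-0.004 -0.003] rms 0.0042045938488980295 inl 0.8447944327442541
```

Request:
send_rows([
  {"dx": -2, "dy": 0.2, "dz": -0.3, "turn": 0, "grip": 0.5},
  {"dx": -3, "dy": 0.3, "dz": 0, "turn": 0, "grip": 0.5},
  {"dx": -3, "dy": 0.3, "dz": 0, "turn": 0, "grip": 0.5},
  {"dx": -3, "dy": 0.2, "dz": 0, "turn": 0, "grip": 0.5},
  {"dx": -3, "dy": 0.2, "dz": 0, "turn": 0, "grip": 0.5},
  {"dx": 0, "dy": 0, "dz": 0, "turn": 0, "grip": 0.5},
  {"dx": 0, "dy": 0, "dz": 0, "turn": 0, "grip": 0.5},
], force=40)

```text
clock: 21.55
tool_pos: [0.6077, 0.2026, 0.0679]
eef_rot: [0.011, 1.0, 0.0, -0.0]
contact_force: [-0.5, 0.6, -1.8]
opening: 0.581
```

```bash
python3 wl.py w18;python3 tilt.py w18 .607 .201 .06
```

```text
21.6 [0.6075964  0.20258324 0.06797431] yawx 178.69721091341228 F [ 0.23345351  0.36205838 -2.57594263] op 0.5796017648131416
rest (np.float64(317.3586964426876), np.float64(259.99239909865435))
10534 c [0.6072 0.2012 0.0596] tilt [-0.003 -0.003] rms 0.003820886296088566 inl 0.8713689007024872
```

Request:
send_rows([
  {"dx": -3, "dy": 0, "dz": 0.2, "turn": 0, "grip": 0.5},
  {"dx": -3, "dy": 0, "dz": 0, "turn": 0, "grip": 0.5},
  {"dx": -3, "dy": 0, "dz": 0, "turn": 0, "grip": 0.5},
  {"dx": -3, "dy": 0, "dz": 0, "turn": 0, "grip": 0.5},
  {"dx": -3, "dy": 0, "dz": 0, "turn": 0, "grip": 0.5},
  {"dx": -3, "dy": 0, "dz": 0, "turn": 0, "grip": 0.5},
  {"dx": -3, "dy": 0, "dz": 0, "turn": 0, "grip": 0.5},
  {"dx": -3, "dy": 0, "dz": 0, "turn": 0, "grip": 0.5},
  {"dx": -3, "dy": 0, "dz": 0, "turn": 0, "grip": 0.5},
  {"dx": -3, "dy": 0, "dz": 0, "turn": 0, "grip": 0.5},
  {"dx": 0, "dy": 0, "dz": 0, "turn": 0, "grip": 0.5},
  {"dx": 0, "dy": 0, "dz": 0, "turn": 0, "grip": 0.5},
], force=40)

```text
clock: 22.8
tool_pos: [0.6376, 0.2019, 0.0677]
eef_rot: [0.011, 1.0, 0.0, -0.0]
contact_force: [0.5, -0.4, -2.0]
opening: 0.581
```

```bash
python3 wl.py w19;python3 tilt.py w19 .637 .201 .06
```

```text
22.85 [0.63756291 0.20193138 0.06777758] yawx 178.69961932313282 F [-0.05508519 -0.19368761 -1.71906432] op 0.5813545639430312
rest (np.float64(317.3344585437729), np.float64(224.13146440691008))
9963 c [0.6372 0.2007 0.0594] tilt [-0.001 -0.003] rms 0.003368074065704701 inl 0.9136806182876643
```

View pics/w19.png

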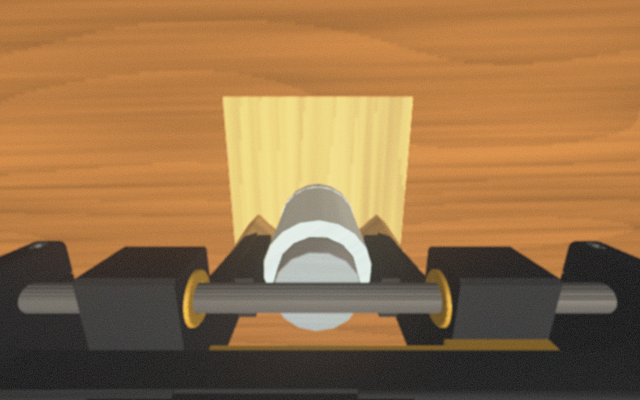

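Request:
send_rows([
  {"dx": 0, "dy": 0, "dz": 0.2, "turn": 0, "grip": 0.5},
  {"dx": 0, "dy": 0, "dz": 0, "turn": 0, "grip": 0.6},
  {"dx": 0, "dy": 0, "dz": 0, "turn": 0, "grip": 0.66},
  {"dx": 0, "dy": 0, "dz": 0, "turn": 0, "grip": 0.75},
  {"dx": 0, "dy": 0, "dz": 0, "turn": 0, "grip": 0.8},
  {"dx": 0, "dy": 0, "dz": 0, "turn": 0, "grip": 0.8},
  {"dx": 0, "dy": 0, "dz": -20, "turn": 0, "grip": 0.8},
  {"dx": 0, "dy": 0, "dz": -25, "turn": 0, "grip": 0.8},
  {"dx": 0, "dy": 0, "dz": -20, "turn": 0, "grip": 0.8},
  {"dx": 15, "dy": 0, "dz": 0, "turn": 0, "grip": 0.8},
  {"dx": 25, "dy": 0, "dz": 0, "turn": 0, "grip": 0.4},
  {"dx": 20, "dy": 0, "dz": 0, "turn": 0, "grip": 0},
  {"dx": 0, "dy": 0, "dz": 0, "turn": 0, "grip": 0},
  {"dx": 0, "dy": 0, "dz": 0, "turn": 0, "grip": 0},
  {"dx": 0, "dy": 0, "dz": 0, "turn": 0, "grip": 0},
  {"dx": 0, "dy": 0, "dz": 0, "turn": 0, "grip": 0},
], force=10)

```text
clock: 24.45
tool_pos: [0.5789, 0.2031, 0.1326]
eef_rot: [0.012, 1.0, 0.0, 0.001]
contact_force: [-0.2, 0.3, 0.5]
opening: 0.28
```

```bash
python3 wl.py w20
python3 - <<'E'
from h import *
import pickle
for n in ['scene','side']:
    p=snapshot(n); pickle.dump(p,open(n+'20.pkl','wb')); u,v=pix(p,[.63,.2,.06]); u,v=int(u),int(v)
    cv2.imwrite('pics/%s20.png'%n,cv2.resize(p['img'][v-60:v+60,u-60:u+60,::-1],None,fx=4,fy=4))
E
python3 tilt.py scene20 .637 .201 .06 .04;python3 tilt.py side20 .637 .201 .06 .04
```

```text
24.5 [0.57866421 0.20305982 0.13248567] yawx 178.64234290635528 F [ 0.63276171 -0.87329841 -0.92619506] op 0.23421900048420516
rest (np.float64(317.40214162054315), np.float64(255.87746405593793))
624 c [0.6375 0.202  0.0594] tilt [0.005 0.005] rms 0.0013363083136701968 inl 0.8846153846153846
339 c [0.6377 0.2025 0.0612] tilt [-0.012 -0.003] rms 0.002378516783912248 inl 0.6106194690265486
```

View pics/scene20.png

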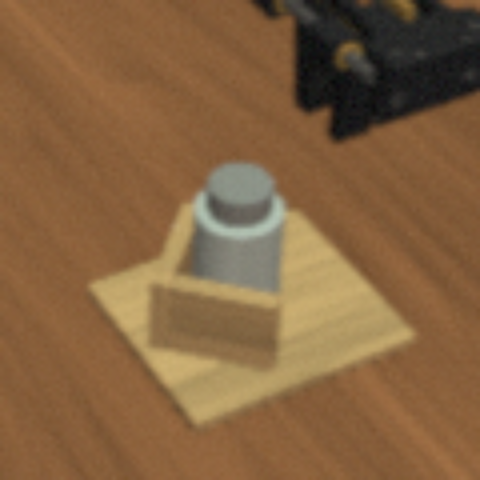

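View pics/w20.png

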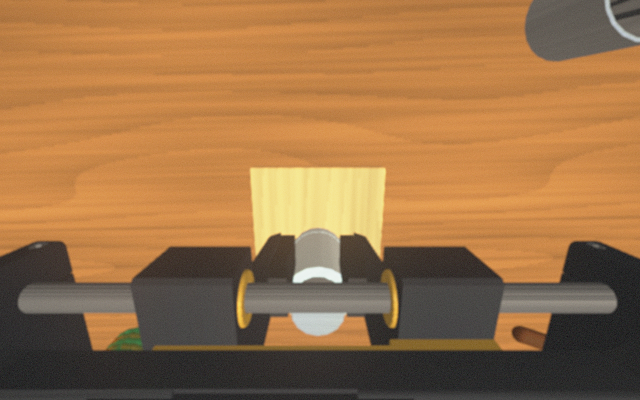

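Request:
send_rows([
  {"dx": 3, "dy": -1, "dz": 15, "turn": 0, "grip": 0},
  {"dx": 3, "dy": 0, "dz": 25, "turn": 0, "grip": 0},
  {"dx": 0, "dy": 0, "dz": 25, "turn": 0, "grip": 0},
  {"dx": 0, "dy": 0, "dz": 15, "turn": 0, "grip": 0},
  {"dx": 0, "dy": 0, "dz": 0, "turn": 0, "grip": 0},
  {"dx": 0, "dy": 0, "dz": 0, "turn": 0, "grip": 0},
  {"dx": -5, "dy": 0, "dz": 0, "turn": 0, "grip": 0},
  {"dx": -5, "dy": 0, "dz": 0, "turn": 0, "grip": 0},
  {"dx": -5, "dy": 0, "dz": 0, "turn": 0, "grip": 0},
  {"dx": -3, "dy": 0, "dz": 0, "turn": 0, "grip": 0},
  {"dx": 0, "dy": 0, "dz": 0, "turn": 0, "grip": 0},
], force=10)

```text
clock: 25.7
tool_pos: [0.5905, 0.2019, 0.0529]
eef_rot: [0.012, 1.0, 0.0, 0.0]
contact_force: [-0.1, -0.6, 0.2]
opening: 0.002
```

```bash
python3 wl.py w21
cat > look.py <<'E'
from h import *
import pickle,sys
k=sys.argv[1]
for n in ['scene','side']:
    p=snapshot(n); pickle.dump(p,open(n+k+'.pkl','wb')); u,v=pix(p,[.63,.2,.06]); u,v=int(u),int(v)
    cv2.imwrite('pics/%s%s.png'%(n,k),cv2.resize(p['img'][v-60:v+60,u-60:u+60,::-1],None,fx=4,fy=4))
E
python3 look.py 21; python3 tilt.py scene21 .637 .201 .06 .035;python3 tilt.py side21 .637 .201 .06 .035
```

```text
25.75 [0.59001991 0.20189788 0.05272799] yawx 178.66919303708758 F [-0.95770904 -0.62547477  0.5376327 ] op 0.007212552859970614
rest (np.float64(318.79827770215593), np.float64(290.01438177658633))
625 c [0.6374 0.2018 0.0594] tilt [0.005 0.009] rms 0.0013019073324442364 inl 0.8816
123 c [0.6368 0.203  0.0605] tilt [-0.01  -0.001] rms 0.002566346402281559 inl 0.6341463414634146
```

View pics/scene21.png

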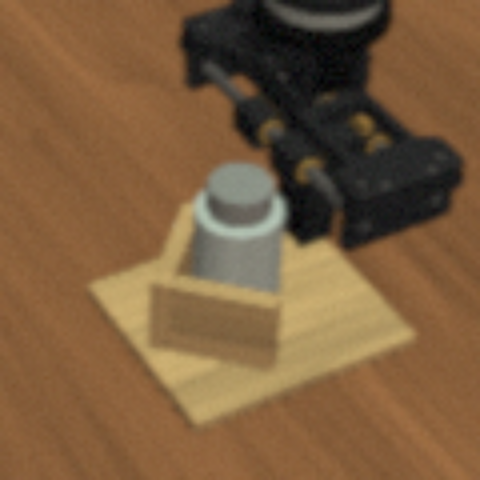

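Request:
send_rows([
  {"dx": -4, "dy": 0, "dz": 0, "turn": 0, "grip": 0},
  {"dx": -3, "dy": 0, "dz": 0, "turn": 0, "grip": 0},
  {"dx": -2, "dy": 0, "dz": 0, "turn": 0, "grip": 0},
  {"dx": -1, "dy": 0, "dz": 0, "turn": 0, "grip": 0},
  {"dx": -1, "dy": 0, "dz": 0, "turn": 0, "grip": 0},
  {"dx": -1, "dy": 0, "dz": 0, "turn": 0, "grip": 0},
  {"dx": -1, "dy": 0, "dz": 0, "turn": 0, "grip": 0},
  {"dx": 0, "dy": 0, "dz": 0, "turn": 0, "grip": 0},
  {"dx": 0, "dy": 0, "dz": 0, "turn": 0, "grip": 0},
], force=10)

```text
clock: 26.75
tool_pos: [0.6022, 0.2018, 0.0526]
eef_rot: [0.011, 1.0, -0.0, -0.0]
contact_force: [-0.8, -0.2, 0.8]
opening: 0.007
```

```bash
python3 wl.py w22; python3 look.py 22; python3 tilt.py scene22 .637 .201 .06 .035;python3 tilt.py side22 .637 .201 .06 .035
```

```text
26.8 [0.60222631 0.20180257 0.05255361] yawx 178.70901297385282 F [-1.69537412  0.26125483  0.86275693] op 0.005343401630636319
rest (np.float64(318.52201273748494), np.float64(276.5145033268475))
613 c [0.6377 0.2021 0.0593] tilt [0.003 0.008] rms 0.0013277016887564654 inl 0.8874388254486134
108 c [0.6378 0.2021 0.0338] tilt [-0.026 -0.028] rms 0.002210956333311506 inl 0.5648148148148148
```

Request:
send_rows([
  {"dx": -1, "dy": 0, "dz": 0, "turn": 0, "grip": 0},
  {"dx": -1, "dy": 0, "dz": 0, "turn": 0, "grip": 0},
  {"dx": 0, "dy": 0, "dz": 0, "turn": 0, "grip": 0},
])

```text
clock: 27.2
tool_pos: [0.605, 0.2018, 0.0526]
eef_rot: [0.011, 1.0, 0.0, 0.0]
contact_force: [-1.9, -0.2, 1.0]
opening: 0.006
```

```bash
python3 wl.py w23; python3 look.py 23; python3 tilt.py scene23 .637 .201 .06 .035
```

```text
27.25 [0.60495607 0.20179233 0.05261935] yawx 178.69037830451236 F [-0.72713936  0.26022034  1.1422963 ] op 0.007258778714101608
rest (np.float64(318.52207451589334), np.float64(272.9580217810913))
604 c [0.6404 0.202  0.0595] tilt [-0.003  0.   ] rms 0.0013118977865893631 inl 0.8990066225165563
```

View pics/scene23.png

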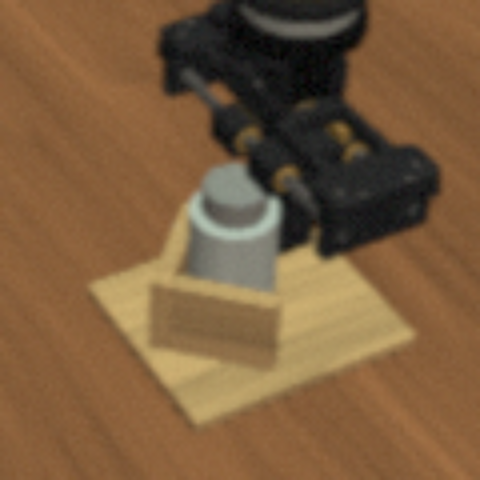

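Sliding upright with the push (0.6377 → 0.6404). Continue until the force rises.

Request:
send_rows([
  {"dx": -0.7, "dy": 0, "dz": 0, "turn": 0, "grip": 0},
  {"dx": -0.7, "dy": 0, "dz": 0, "turn": 0, "grip": 0},
  {"dx": 0, "dy": 0, "dz": 0, "turn": 0, "grip": 0},
  {"dx": 0, "dy": 0, "dz": 0, "turn": 0, "grip": 0},
])

```text
clock: 27.75
tool_pos: [0.606, 0.2017, 0.0526]
eef_rot: [0.011, 1.0, 0.0, -0.0]
contact_force: [-3.2, 0.5, 0.3]
opening: 0.003
```

Request:
send_rows([
  {"dx": -0.7, "dy": 0, "dz": 0, "turn": 0, "grip": 0},
  {"dx": 0, "dy": 0, "dz": 0, "turn": 0, "grip": 0},
  {"dx": 0, "dy": 0, "dz": 0, "turn": 0, "grip": 0},
])

```text
clock: 28.05
tool_pos: [0.6063, 0.202, 0.0526]
eef_rot: [0.011, 1.0, 0.0, -0.0]
contact_force: [-2.8, 1.7, 0.9]
opening: 0.004
```

Request:
send_rows([
  {"dx": -1, "dy": 0, "dz": 0, "turn": 0, "grip": 0},
  {"dx": 0, "dy": 0, "dz": 0, "turn": 0, "grip": 0},
  {"dx": 0, "dy": 0, "dz": 0, "turn": 0, "grip": 0},
])

```text
clock: 28.35
tool_pos: [0.6066, 0.2023, 0.0525]
eef_rot: [0.011, 1.0, 0.0, -0.001]
contact_force: [-5.0, 2.8, 3.1]
opening: 0.007
```

```bash
python3 wl.py w24; python3 look.py 24; python3 tilt.py scene24 .64 .201 .06 .035
```

```text
28.4 [0.60656733 0.20235516 0.05254004] yawx 178.73953243119527 F [-4.90340948  1.74869644  2.72313274] op 0.0033895601497289387
rest (np.float64(317.62256873112386), np.float64(271.363816458494))
590 c [0.6415 0.2019 0.0594] tilt [0.007 0.008] rms 0.001411038393370217 inl 0.8898305084745762
```

Request:
send_rows([
  {"dx": -1, "dy": 0, "dz": 0, "turn": 0, "grip": 0},
  {"dx": -1, "dy": 0, "dz": 0, "turn": 0, "grip": 0},
  {"dx": 0, "dy": 0, "dz": 0, "turn": 0, "grip": 0},
  {"dx": 0, "dy": 0, "dz": 0, "turn": 0, "grip": 0},
])

```text
clock: 28.9
tool_pos: [0.6066, 0.2025, 0.0525]
eef_rot: [0.011, 1.0, -0.0, -0.003]
contact_force: [-8.8, 1.7, 6.6]
opening: 0.005
```

```bash
python3 wl.py w25; python3 look.py 25; python3 tilt.py scene25 .64 .201 .06 .035; python3 tilt.py w25 .64 .201 .06
```

```text
28.95 [0.60664157 0.20241251 0.05253466] yawx 178.77116209258622 F [-9.42037387  0.90328039  6.34157579] op 0.005327268618638475
rest (np.float64(317.50336065855896), np.float64(271.5152929313561))
584 c [0.6415 0.202  0.0593] tilt [ 0.01  -0.003] rms 0.0012495440587829624 inl 0.9023972602739726
2377 c [0.6175 0.1878 0.0589] tilt [0.691 0.391] rms 0.0052665395197866146 inl 0.44888514934791757
```

View pics/scene25.png

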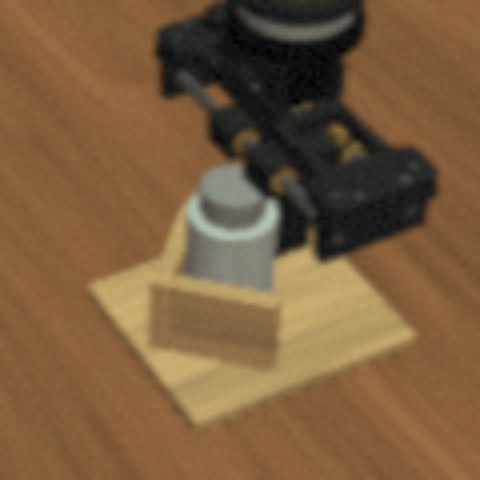

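Request:
send_rows([
  {"dx": 3, "dy": 0, "dz": 0, "turn": 0, "grip": 0},
  {"dx": 5, "dy": 0, "dz": 0, "turn": 0, "grip": 0},
  {"dx": 10, "dy": 0, "dz": 0, "turn": 0, "grip": 0},
  {"dx": 20, "dy": 0, "dz": 0, "turn": 0, "grip": 0},
  {"dx": 20, "dy": 0, "dz": 0, "turn": 0, "grip": 0},
  {"dx": 0, "dy": 0, "dz": -40, "turn": 0, "grip": 0},
  {"dx": 0, "dy": 0, "dz": -40, "turn": 0, "grip": 0},
  {"dx": 0, "dy": 0, "dz": -40, "turn": 0, "grip": 0},
  {"dx": -30, "dy": 0, "dz": -40, "turn": 0, "grip": 0},
  {"dx": -40, "dy": 0, "dz": -20, "turn": 0, "grip": 0},
  {"dx": -40, "dy": 0, "dz": 0, "turn": 0, "grip": 0},
  {"dx": -30, "dy": 0, "dz": 0, "turn": 0, "grip": 0},
  {"dx": 0, "dy": 0, "dz": 0, "turn": 0, "grip": 0},
  {"dx": 0, "dy": 0, "dz": 0, "turn": 0, "grip": 0},
  {"dx": 0, "dy": 0, "dz": 0, "turn": 0, "grip": 0},
])

```text
clock: 30.55
tool_pos: [0.6909, 0.1997, 0.2325]
eef_rot: [0.011, 1.0, -0.0, -0.0]
contact_force: [0.3, -0.2, 0.4]
opening: 0.004
```

```bash
python3 wl.py w26; python3 look.py 26; for n in w26 scene26 side26; do echo $n; python3 tilt.py $n .642 .201 .06 .035; done; sed -n 1,40p restfit.py >/dev/null; python3 restfit.py w26
python3 - <<'E'
import cv2
im=cv2.imread('pics/w26.png'); cv2.imwrite('pics/w26c.png',cv2.resize(im[60:260,200:440],None,fx=3,fy=3))
E
```

```text
30.6 [0.69078643 0.19987983 0.23271108] yawx 178.74384172914563 F [ 0.11605624 -0.01123289 -0.36324126] op 0.005795770607759267
rest (np.float64(318.1009797402872), np.float64(139.31576211353592))
w26
2137 c [0.6417 0.2018 0.0593] tilt [-0.002  0.   ] rms 0.0007712157131406361 inl 0.9887693027608797
scene26
597 c [0.6414 0.2017 0.0595] tilt [0.007 0.014] rms 0.001222382968501596 inl 0.8911222780569514
side26
322 c [0.6423 0.2021 0.0616] tilt [-0.015 -0.004] rms 0.0024597105754305564 inl 0.577639751552795
table -0.0006471429581841616
10676 [0.64189404 0.20047752] -1.1415473839085348 0.000869800451077483
10676 [0.64228482 0.20042339] -1.150467150463996 0.0008638624729866757
```

View pics/w26c.png

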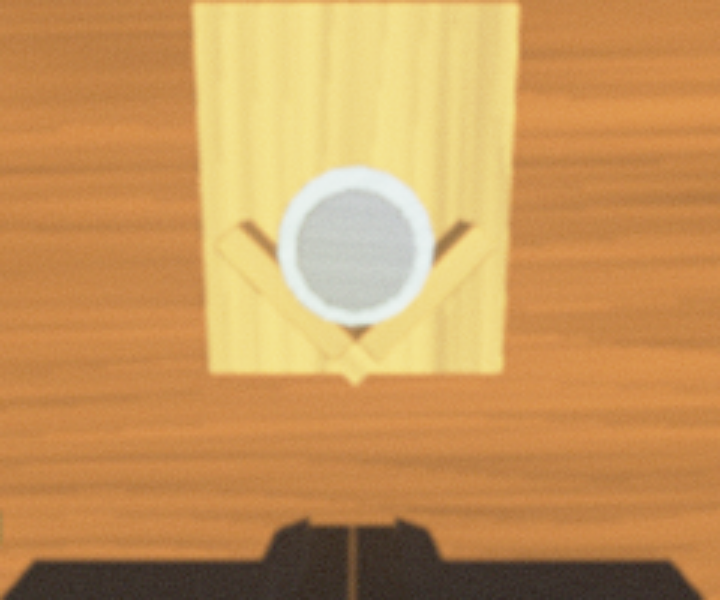

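Run:
```python
from h import *
import pickle
p=pickle.load(open('w26.pkl','rb')); img=p['img'].astype(int); W=world(p)
z=W[:,:,2]; d=p['depth']
f=200/np.tan(np.radians(p['fov_y'])/2); R=np.array(p['R']); C=-R.T@p['t']
def ray(u,v,h):
    w=R.T@np.array([(u-p['cx'])/f,(v-p['cy'])/f,1]); return C+w*(h-C[2])/w[2]
reg=np.zeros_like(d,bool); reg[60:200,220:400]=1
# tin: low saturation
sat=img.max(2)-img.min(2)
m=reg&(sat<45)&(img.max(2)>90)
cnt=max(cv2.findContours(m.astype(np.uint8),cv2.RETR_EXTERNAL,cv2.CHAIN_APPROX_NONE)[0],key=cv2.contourArea)
(u,v),r=cv2.minEnclosingCircle(cnt); e=cv2.fitEllipse(cnt); print('circle',u,v,r,'ell',e)
print('body-top world',ray(u,v,.092),ray(*e[0],.092),'rad mm',r/f*(C[2]-.092)*1000)
# depth layers
for lo,hi,nm in((.098,.12,'cap top'),(.085,.097,'shoulder')):
    q=W[(z>lo)&(z<hi)&reg&(d>0)]; print(nm,q.mean(0),(q.max(0)+q.min(0))/2,len(q))
# board tops
m=(z>.054)&(z<.064)&reg&(d>0)&(sat>50); q=W[m]
a=np.radians(-1.2)
for (sx,sy) in ((.6416,.2005),(.6416,.2015)):
    r=q[:,:2]-[sx,sy]; X=r@[np.cos(a),np.sin(a)]; Y=r@[-np.sin(a),np.cos(a)]
    k=.5**.5
    for sg in(1,-1):
        s=(sg*Y>.012); A=(-(X-.0368)+sg*Y)*k; N=((X-.0368)+sg*Y)*k
        g=s&(A>.02)&(A<.055); print(sg,'N mean (want .006)',N[g].mean(),np.percentile(N[g],[3,97]),g.sum())
# plate sides
m=(z>.005)&(z<.014)&reg&(d>0)&(W[:,:,0]<.62)&(W[:,:,0]>.57); q=W[m]; print('plate y range',np.percentile(q[:,1],[.3,99.7]),'mid',np.percentile(q[:,1],[.3,99.7]).mean(), q[:,0].mean())
```

```text
circle 318.0 141.5 26.669370651245117 ell ((318.19073486328125, 141.5209503173828), (51.20558547973633, 52.346981048583984), 0.5131961703300476)
body-top world [0.64002847 0.20098568 0.092     ] [0.64005274 0.20117277 0.092     ] rad mm 26.734699070607526
cap top [0.64070561 0.20049298 0.10927169] [0.64118291 0.2003622  0.10921192] 1292
shoulder [0.63833102 0.20044185 0.09120931] [0.64119605 0.20042218 0.09093189] 854
1 N mean (want .006) 0.006154619348610316 [5.69380992e-05 1.11464338e-02] 291
-1 N mean (want .006) 0.005985792500465449 [-0.00017935  0.01116397] 301
1 N mean (want .006) 0.005424976694865843 [-0.00063372  0.01045366] 294
-1 N mean (want .006) 0.006768799840513711 [0.00058984 0.01190873] 299
plate y range [0.13710917 0.26605776] mid 0.2015834626247972 0.5939550557560459
```

Run:
```python
from h import *
print(finish_job(), get_state()['clock'])
```

```text
the job is handed in; nothing more can be done
the job is handed in; nothing more can be done
```

I stood the aluminium tin up on the bare stool top, moved it onto the base plate and set it home in the V. It is upright and let go, and the job was handed in at about 30.6 s. No verdict was reported.

- **Standing it up:** I gripped the tin near its cap end with a light grip. It swung upright as I lifted, and I set it on the stool at about (0.487, -0.002) and released it. Its measured tilt there was about 0.001 rad.
- **Setting it on the plate:** I re-gripped it and put it upright on the plate, about 47 mm short of home.
- **First slide failed:** Sliding it with a light grip made it pivot to about 0.54 rad. I lifted it, straightened it and stood it on the plate again, about 48 mm short.
- **Into the V:** I carried it in with a firm grip to about 4 mm short; the force reading suggests it was hovering a fraction of a millimetre clear for most of this. I then released it and pushed it the rest of the way with the shut fingers. The push force rose to about 9 N with no further movement.

**Last checks:**
- The wrist camera put the tin's axis about 0.5 mm short of home in x and about 0.1 mm off in y, using the cap, shoulder and board tops. Tilt was about 0.002 rad and height 0.059 m.
- A whole-tin depth fit on the same picture disagreed, putting the tin about 1.3 mm off in y. I did not trust it, because its offset would put the tin through one face of the V.
- The scene and side camera fits agreed with the rest pose to about 1.5 mm.
- I did not re-measure the comb, cup and bangles at the end; the moves were planned clear of them and I saw no sign of contact.

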